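# Refit the lid of a parts chest on its loose-pin hinge

### The arm

A 6-joint arm with a two-finger parallel gripper is mounted at the origin on a cart in front of the work surface, level with it; the furniture and walls round the work are solid. World frame = base frame: x ahead of the robot, y to its left, z up, the work surface at z = 0. Lengths are in m, angles in rad, forces in N, time in s.
With the tool pointing down it reaches from about 0.35 to 0.975 m from the base axis. Payload 4.9 kg.
Tool frame: the origin (TCP) lies on the centre line of the jaws, within the pads' length; the fingertips stand 8 mm ahead of it and the grasp point (between the pads) lies 11 mm behind it; z points along the fingers, y is the direction in which the jaws open and shut (so a half turn about z gives the same grasp; the last joint's range is limited). The gripper opens to 85 mm and grips with 20 to 120 N. Pads are 22 mm wide; open, the fingers measure 114 mm over their backs; the gripper's body (76 mm by 85 mm) begins 54 mm behind the grasp point. The pads swing forward as they close: fully open they stand 13 mm farther back than shut.
Start: joints at [-1.23, 0.053, 1.613, -0, 1.476, -0.119], TCP at [0.277, -0.56, 0.209] pointing down, gripper open.
Joint ranges: [-3.01, 3.01], [-1.01, 2.22], [0.06, 2.58], [-1.02, 4.17], [0.09, 2.62], [-3.14, 3.14]. Speed limits (rad/s): [2.57, 2.57, 3.14, 3.14, 3.14, 3.14].

### API

Orientations are given as a rotation vector (axis times angle).
In Python, from station import get_obs, get_image, calibration, finish_job gives the robot as it stands. The module is installed in compiled form; this text tells all that it offers.
- The arm moves only by the shell command python3 -m jog 'ROWS' [FORCE]. ROWS is JSON, a list of rows, each a list of 7 numbers: the shift along the tool's x, y, z in cm, then the turn, a rotation vector about the tool's x, y, z in rad, then the closure in counts, from 0 (fully open) to 255 (shut). In form: [[dx, dy, dz, ax, ay, az, jaw], ...]. A call has 1 to 8 rows; each row is the pose to reach, as a shift and turn from the pose measured when the call began, along the tool's axes at that moment; what a row does not reach only later rows make up. A row lasts 1/12 s, in which the tool goes at most 41.7 mm and 7.16 degrees, less where a joint would pass 70% of its speed; a pose out of reach is approached as far as the arm can. A call with a gripper value outside its range is refused whole. The fingers move at their own pace and stop on an object; FORCE is the grip in N (left out, the last holds). Time passes only in rows, so rows that repeat a pose let the fingers close. It gives the time, the measured TCP pose, the force and the opening at its end, in the units of the state.
- get_obs(): the state, without advancing time (a new reading comes with each control period).
- get_image(name): name is "side" or "top" or "wrist"; returns the picture (480x640x3 uint8, red, green, blue); there is no depth.
- calibration(name): a dict with "vfov" (degrees; the focal length in pixels is half the picture's height over the tangent of half this angle, whatever the lens; pixels are square), "cx", "cy" (the principal point, pixels), "dist_coeffs" ([k1, k2, p1, p2, k3] as OpenCV has them; the pictures are not rectified), "R" (3x3) and "t" (3): a world point X has camera coordinates R X + t. Camera axes: x right, y down, z forward; pixel columns grow to the right and rows downward; lengths in m; the calibration is good to about 2 mm. A picture is of the moment at which its call begins: read the wrist's pose just before it. calibration takes no time and is no camera call; for the wrist camera it gives the pose at the moment of the call.
- finish_job(): hands the job in, once; it reports no verdict.
The state is a dict: "t": time; "q": joint angles; "dq": joint speeds; "effort": joint torques, N m; "tool_pos": TCP position; "tool_rot": TCP orientation; "contact_force": force on the tool from outside, world axes, zero at the start; "wrist_torque": the same for the moment, N m; "opening": finger opening in m.
Only numpy, scipy, OpenCV 4.12 (cv2) and the standard library are available. Lean on these libraries where they do the work, as an engineer would, in place of code of your own. Each camera call takes 0.05 s, during which the arm holds its last target. There are 200 camera calls.

### The job

Put the loose lid back on the little plywood chest so that it lies flat and its hinge knuckles sit between the chest's. Then take the bent steel pin lying across the pine offcut and, from the end of the hinge away from the spring keeper, ease it through all five knuckles, feeling for each bore and never forcing it, until its bend is fully home and the keeper has snapped into the groove behind its point. Leave the lid closed, and do not disturb the pliers, the hammer or the tape measure.

Things in the scene. Friction and masses are not known exactly. Their poses are not given: they have to be found in the camera images.
- chest: Open plywood chest, 160 (x) x 120 (y) x 80 mm high, walls 9 mm; it does not shift. Origin: centre of its underside, z up. Its -x side, turned to the robot, carries three fixed steel hinge knuckles: tubes of 19 mm outside, 10 mm bore, 22 mm long, at y = -60..-38, -11..11 and 38..60 mm, the outer ones flush with the chest's sides.
- chest_hinge_mid (a point): Middle of the chest's hinge axis, (-91, 0, 84) mm in the chest's frame; axes as the chest's, the hinge axis runs along y. The pin enters the open bore at y = -60 mm, pointing along +y; the spring keeper stands at the other end.
- chest_lid: Loose plywood lid, 156 (x) x 120 (y) x 10 mm, 0.25 to 0.45 kg. Origin: centre of the board's underside, z up. On top, centred, a wooden grip rail along x: 80 long, 24 wide, its top 38 mm above the origin. Two half-round battens below, 12 mm deep, fit inside the chest's walls with 1.5 mm play along x, 2 mm along y, so the bores seldom line up exactly; it starts lying on them. In place it sits 80 mm above the chest's origin, axes alike.
- lid_hinge_mid (a point): Middle of the lid's hinge axis, (-91, 0, 4) mm in the lid's frame, axis along y. Two steel knuckles, 19 mm outside, 10 mm bore, 20 mm long, at y = -34.5..-14.5 and 14.5..34.5 mm; they drop into the gaps between the chest's knuckles with 3.5 mm play each side. In place this point meets the middle of the chest's hinge axis.
- hinge_pin: Loose L-shaped steel pin, 8 mm thick, about 0.08 kg. Origin: the bend, on the shank's axis; +x along the shank (148 mm) to the point, with a blunt end, chamfered by 1 mm; the leg runs 32 mm along -z. A groove 4 mm thick lies 129 to 137.5 mm from the bend. It starts across the offcut, leg hanging down, shank level at 42 mm; the first 40 mm from the bend are clear of the wood. Home, the bend is 64 mm from the hinge's middle.
- pin_mid (a point): Point on the shank's axis 64 mm from the bend: at the middle of the hinge when the pin is fully home (the leg's inner face, 4 mm from the bend's origin, then touches the end knuckle; the leg may hang at any angle).
- pin_tip (a point): Point of the pin, 148 mm from the bend.
- offcut: Loose pine offcut under the pin, 45 (x) x 160 (y) x 38 mm high; origin: centre of its underside. It may shift.
- pliers: Combination pliers with red grips, 48 x 181 x 15 mm, a bystander; origin: centre of its underside.
- hammer: Claw hammer with a wooden handle, 117 x 321 x 25 mm, a bystander; origin: centre of its underside.
- tape_rule: Yellow tape measure, 40 x 80 x 66 mm, a bystander; origin: centre of its underside.
- keeper (a joint): Spring keeper: a bent steel strip 10 mm wide, rooted under the hinge and reaching 13 mm past its +y end; a ramp at its end stands in the pin's way from below. Angle in rad by which it is pressed down: 0 at rest, about 0.05 to 0.1 while the pin's point or shank is over it, 0 again when it has sprung into the pin's groove. Passing it takes an axial push of some 5 to 14 N over the last 15 mm.
- keeper_tip (a point): Top of the keeper's ramp, 71 mm along +y from the middle of the hinge, 0.7 mm below the axis at rest.

How it is judged:
By the outcome, as a careful person would: the job done as asked, in the order asked, and still so for the second after the job is handed in, with the robot touching nothing.
It also fails if it takes over 64 s, if anything falls off the work surface, if the arm or the gripper's body presses on something with over 40 N, if the wrist force passes 120 N, or if a joint passes its speed limit or range.

## Working session

There is one attempt and no reset: what is moved stays moved. The work goes in short steps, Python scripts to look and compute and a shell command to move; the robot and the scene stay as the last step left them, time stands still between calls to the robot, and variables do not carry over. Pictures are saved under pics/ and viewed, about 8 in all and at most 12, crops included, and the job is handed in when it is done.

```bash
mkdir -p pics; cat > h.py <<'E'
import numpy as np, cv2, json
from station import get_obs, get_image, calibration
from scipy.spatial.transform import Rotation as Ro
def cam(n):
    c=calibration(n); f=240/np.tan(np.radians(c["vfov"])/2)
    K=np.array([[f,0,c["cx"]],[0,f,c["cy"]],[0,0,1]]); return K,np.array(c["dist_coeffs"],float),np.array(c["R"]),np.array(c["t"])
def ray(n,uv,C=None):
    K,d,R,t=C or cam(n)
    p=cv2.undistortPoints(np.array(uv,float).reshape(-1,1,2),K,d).reshape(-1,2)
    v=np.c_[p,np.ones(len(p))]@R; return -R.T@t, v
def onz(n,uv,z,C=None):
    o,v=ray(n,uv,C); return o+v*((z-o[2])/v[:,2])[:,None]
def proj(n,X,C=None):
    K,d,R,t=C or cam(n); return cv2.projectPoints(np.array(X,float).reshape(-1,1,3),cv2.Rodrigues(R)[0],t,K,d)[0].reshape(-1,2)
def snap(n,f):
    im=get_image(n); cv2.imwrite(f"pics/{f}.png",im[:,:,::-1]); return im
def tri(u1,u2,n1="top",n2="side"):
    o1,v1=ray(n1,[u1]);o2,v2=ray(n2,[u2]);v1=v1[0];v2=v2[0]
    s=np.linalg.lstsq(np.c_[v1,-v2],o2-o1,rcond=None)[0];a=o1+s[0]*v1;b=o2+s[1]*v2
    return (a+b)/2,np.linalg.norm(a-b)
def totool(dw):  # world shift m -> tool cm
    o=get_obs(); return Ro.from_rotvec(o["tool_rot"]).inv().apply(dw)*100
E
python3 - <<'E'
from h import *
o=get_obs(); print(o)
for n in("top","side","wrist"):
    snap(n,n+"0"); K,d,R,t=cam(n); print(n,K[0,0],-R.T@t,R[2],d)
E
```

```text
{'t': 0.0, 'q': array([-1.23001798e+00,  5.33592915e-02,  1.61427512e+00,  1.85132026e-05,
        1.47597427e+00, -1.18993632e-01]), 'dq': array([ 0.00095481, -0.00017963, -0.00039563, -0.00070803,  0.0008733 ,
       -0.00046438]), 'effort': array([-1.16378660e-04, -3.93680549e+01, -3.70175958e+01, -1.52714742e-04,
        7.12100606e-03, -3.64584992e-06]), 'tool_pos': array([ 0.27712917, -0.55947219,  0.20737282]), 'tool_rot': array([-3.05699253e+00, -7.15404026e-01,  3.21476304e-04]), 'contact_force': array([ 0.16984429,  0.65536187, -0.15153907]), 'wrist_torque': array([-0.03572062,  0.02800557,  0.01005146]), 'opening': 0.08567543912195741}
top 494.32324848767206 [ 0.34465139 -0.01876833  1.26143432] [ 0.17051994  0.02465867 -0.98504563] [-0.1168811  0.         0.         0.         0.       ]
side 486.99357184978084 [ 0.59881453 -0.82325362  0.58809624] [-0.03970436  0.84530032 -0.53281416] [-0.0965946  0.         0.         0.         0.       ]
wrist 370.90364870583596 [ 0.35213218 -0.5228252   0.37283039] [-0.29397655 -0.14540325 -0.94468814] [-0.05919585  0.          0.          0.          0.        ]
```

View pics/top0.png

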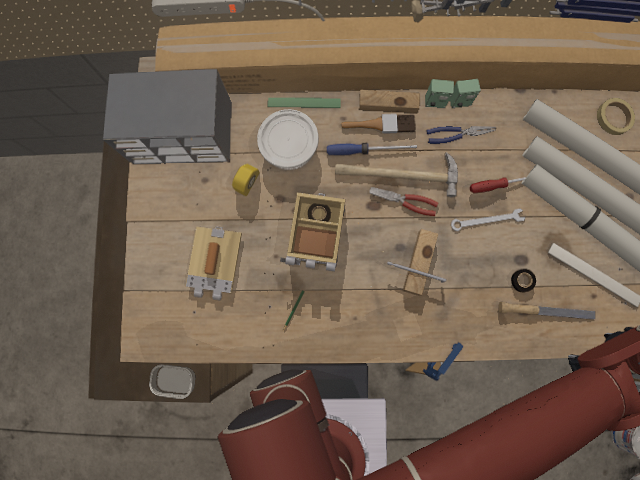

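View pics/side0.png

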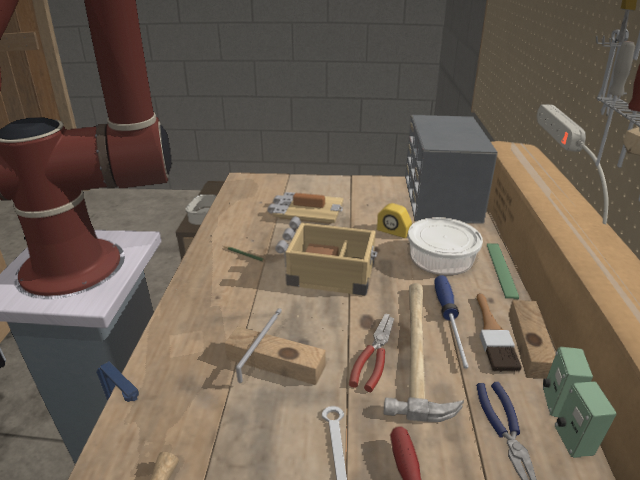

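Top view: chest at about (318,232), lid (213,258), pin from the tip at (388,263) to the bend at (445,282); the side view confirms the bend with its leg hangs at (239,378). Next is an enlarged crop.

```bash
python3 - <<'E'
import cv2,numpy as np
a=cv2.imread("pics/top0.png")
b=cv2.resize(a[185:305,180:350],None,fx=4.6,fy=4.6,interpolation=cv2.INTER_CUBIC)
cv2.imwrite("pics/c1.png",b)
s=cv2.imread("pics/side0.png")
c=cv2.resize(a[225:300,378:458],None,fx=5,fy=5,interpolation=cv2.INTER_CUBIC)
d=cv2.resize(s[305:385,225:335],None,fx=3.6,fy=3.6,interpolation=cv2.INTER_CUBIC)
h=max(c.shape[0],d.shape[0]);z=np.zeros((h,c.shape[1]+d.shape[1],3),np.uint8);z[:c.shape[0],:c.shape[1]]=c;z[:d.shape[0],c.shape[1]:]=d
print(z.shape,b.shape);cv2.imwrite("pics/c2.png",z)
E
```

```text
(375, 796, 3) (552, 782, 3)
```

View pics/c1.png

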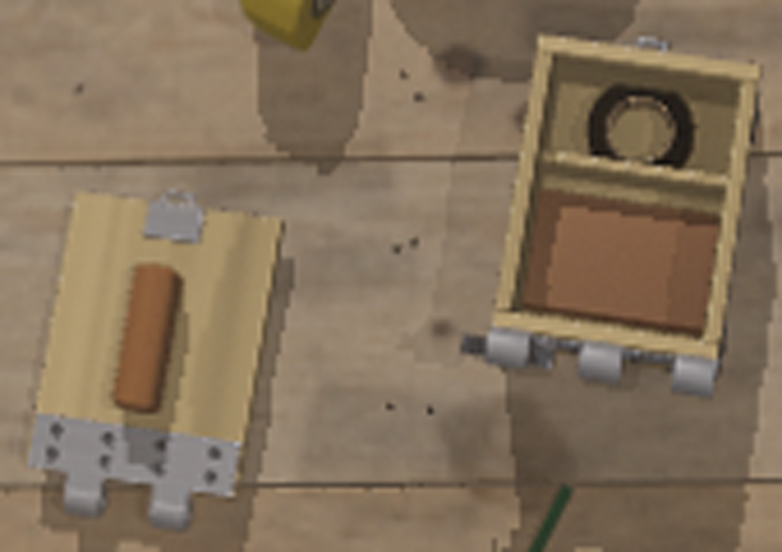

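View pics/c2.png

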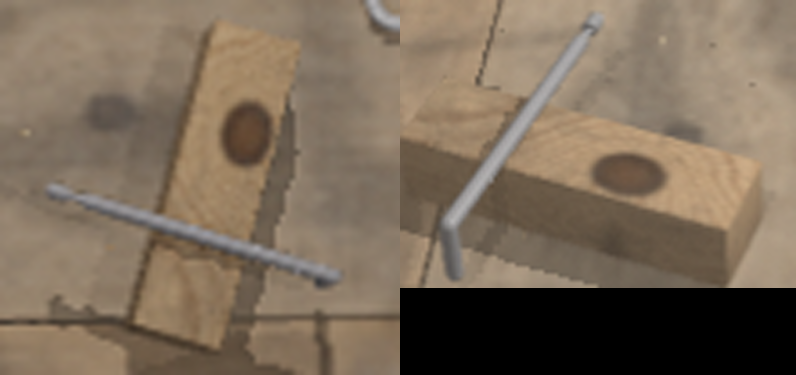

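```bash
python3 - <<'E'
from h import *
T=lambda l:[(180+x/4.6,185+y/4.6) for x,y in l]
ang=lambda v:np.degrees(np.arctan2(v[1],v[0]))
c=onz("top",T([(540,37),(758,66),(718,357),(497,320)]),.08);print("chest",c.mean(0),[ang(c[0]-c[3]),ang(c[1]-c[2]),ang(c[0]-c[1])-90,ang(c[3]-c[2])-90],np.linalg.norm(np.diff(c,axis=0),axis=1))
k=onz("top",T([(508,348),(600,362),(694,375)]),.0935);print("knuck",k,ang(k[0]-k[2])-90,np.linalg.norm(np.diff(k,axis=0),axis=1))
l=onz("top",T([(75,193),(283,218),(235,495),(30,465)]),.022);print("lid",l,[ang(l[0]-l[3]),ang(l[1]-l[2]),ang(l[0]-l[1])-90,ang(l[3]-l[2])-90],np.linalg.norm(np.diff(l,axis=0),axis=1))
r=onz("top",T([(155,265),(135,410)]),.049);print("rail",r,r.mean(0),ang(r[0]-r[1]),np.linalg.norm(r[0]-r[1]))
k=onz("top",T([(84,495),(170,508)]),.0255);print("lk",k,ang(k[0]-k[1])-90,np.linalg.norm(k[0]-k[1]))
P=lambda l:[(378+x/5,225+y/5) for x,y in l]
S=lambda l:[(225+(x-400)/3.6,305+y/3.6) for x,y in l]
p=onz("top",P([(48,188),(335,279)]),.043);print("pin",p,ang(p[0]-p[1]),np.linalg.norm(p[0]-p[1]))
a=tri(P([(48,188)])[0],S([(596,18)])[0]);b=tri(P([(335,279)])[0],S([(450,226)])[0]);print(a,b,np.linalg.norm(a[0]-b[0]))
E
```

```text
chest [0.57050551 0.00526652 0.08      ] [np.float64(-8.462602703385466), np.float64(-8.608531717230223), np.float64(-8.56570419949773), np.float64(-10.14080291836521)] [0.11783462 0.15772645 0.1174831 ]
knuck [[ 0.48715755  0.06787471  0.0935    ]
 [ 0.47941257  0.02024479  0.0935    ]
 [ 0.47218177 -0.02821754  0.0935    ]] -8.858169661394584 [0.04825551 0.04899879]
lid [[0.58564749 0.3176168  0.022     ]
 [0.56994951 0.19906071 0.022     ]
 [0.41612656 0.22305745 0.022     ]
 [0.43295811 0.33812334 0.022     ]] [np.float64(-7.649189193165139), np.float64(-8.866806464897644), np.float64(-7.542641311857935), np.float64(-8.32206239544172)] [0.11959085 0.15568348 0.11629041]
rail [[0.53981764 0.264406   0.049     ]
 [0.46057072 0.27332627 0.049     ]] [0.50019418 0.26886613 0.049     ] -6.422347686803299 0.0797473826290222
lk [[0.4161632  0.30630146 0.0255    ]
 [0.4089507  0.25821544 0.0255    ]] -8.530304938548127 0.04862391656459288
pin [[ 0.48589831 -0.16925182  0.043     ]
 [ 0.43889271 -0.31014829  0.043     ]] 71.5503710642289 0.14853060056674508
(array([ 0.48769397, -0.16900293,  0.04194821]), np.float64(0.003419827972172431)) (array([ 0.44214427, -0.3094722 ,  0.0418339 ]), np.float64(0.006604821945532665)) 0.1476699195921898
```

View pics/wrist0.png

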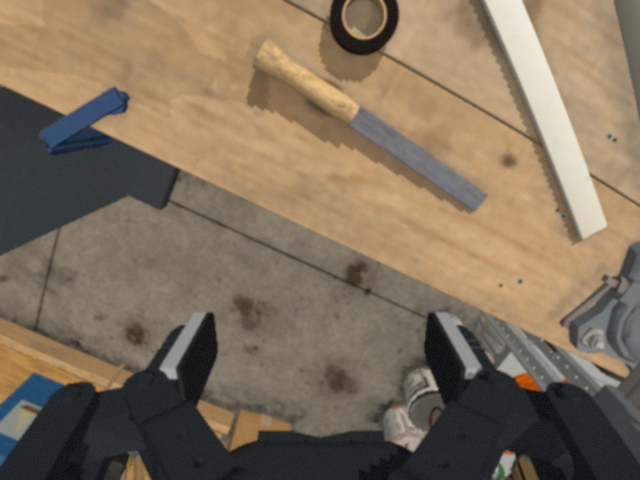

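Lid, chest and pin sizes and heights agree with the given dimensions, so I set out for the lid. The tool's x will point at yaw 171.7°, which puts the camera on the hinge side.

```bash
cat > go.py <<'E'
import sys
from h import *
x,y,z,yaw=map(float,sys.argv[1:5]); o=get_obs(); R=Ro.from_rotvec(o["tool_rot"])
Rt=Ro.from_euler("z",yaw,degrees=True)*Ro.from_rotvec([np.pi,0,0])
tx=R.apply([1,0,0])
print("t",round(o["t"],2),"pos",o["tool_pos"].round(4),"yaw",np.degrees(np.arctan2(tx[1],tx[0])).round(2),"F",o["contact_force"].round(1),"op",round(o["opening"],4))
print("cm",(R.inv().apply(np.array([x,y,z])-o["tool_pos"])*100).round(2),"rot",(R.inv()*Rt).as_rotvec().round(4))
E
python3 go.py .5015 .269 .16 171.7
```

```text
t 0.15 pos [ 0.2772 -0.5596  0.2077] yaw 26.34 F [ 0.9 -0.1 -0.6] op 0.0855
cm [ 56.87 -64.3    4.88] rot [-4.000e-04 -2.000e-03 -2.537e+00]
```

```bash
python3 -m jog '[[56.9,-64.3,0,0,0,-2.537,0],[56.9,-64.3,0,0,0,-2.537,0],[56.9,-64.3,0,0,0,-2.537,0],[56.9,-64.3,0,0,0,-2.537,0],[56.9,-64.3,0,0,0,-2.537,0],[56.9,-64.3,0,0,0,-2.537,0],[56.9,-64.3,0,0,0,-2.537,0],[56.9,-64.3,0,0,0,-2.537,0]]' 60; python3 go.py .5015 .269 .16 171.7
```

```text
t: 0.82
tool_pos: [0.3643, -0.2363, 0.2083]
tool_rot: [-2.335, -2.101, -0.002]
contact_force: [1.1, 0.8, 0.5]
opening: 0.0854
t 0.82 pos [ 0.3643 -0.2363  0.2083] yaw 83.95 F [1.1 0.8 0.5] op 0.0854
cm [51.69  8.31  4.89] rot [ 1.0000e-03 -4.0000e-04 -1.5316e+00]
```

```bash
python3 -m jog '[[51.7,8.3,0,0,0,-1.532,0],[51.7,8.3,0,0,0,-1.532,0],[51.7,8.3,0,0,0,-1.532,0],[51.7,8.3,0,0,0,-1.532,0],[51.7,8.3,0,0,0,-1.532,0],[51.7,8.3,0,0,0,-1.532,0],[51.7,8.3,4,0,0,-1.532,0],[51.7,8.3,4.9,0,0,-1.532,0]]' >/dev/null; python3 go.py .5015 .269 .16 171.7
```

```text
t 1.48 pos [0.4514 0.0847 0.1959] yaw 141.32 F [ 1.  -1.1 -0. ] op 0.0857
cm [ 7.61 17.51  3.62] rot [ 0.0018  0.0023 -0.5303]
```

```bash
python3 -m jog '[[7.6,17.5,3.6,0,0,-0.53,0],[7.6,17.5,3.6,0,0,-0.53,0],[7.6,17.5,3.6,0,0,-0.53,0],[7.6,17.5,3.6,0,0,-0.53,0],[7.6,17.5,3.6,0,0,-0.53,0],[7.6,17.5,3.6,0,0,-0.53,0],[7.6,17.5,3.6,0,0,-0.53,0]]' >/dev/null; python3 - <<'E'
from h import *
o=get_obs();C=cam("wrist");im=snap("wrist","w1")
print(o["tool_pos"],o["tool_rot"])
# rail: orange-brown saturated mask, predict + contour
h=cv2.cvtColor(im,cv2.COLOR_RGB2HSV)
m=((h[...,0]<14)&(h[...,1]>110)&(h[...,2]>60)).astype(np.uint8)
cs,_=cv2.findContours(m,0,2)
for c in sorted(cs,key=cv2.contourArea)[-3:]:
    print(cv2.contourArea(c),cv2.minAreaRect(c))
X=[.5015,.269,.05];print(proj("wrist",[X],C))
cv2.imwrite("pics/mask.png",m*255)
E
```

```text
[0.50086856 0.26980892 0.15893247] [ 2.24273150e-01  3.13303448e+00 -6.73526940e-04]
3.0 ((335.5, 216.5), (4.242640495300293, 2.8284268379211426), 45.0)
1883.0 ((323.9999694824219, 220.99996948242188), (27.999996185302734, 97.99998474121094), 0.0)
2945.5 ((34.99220275878906, 308.2416687011719), (71.57566833496094, 49.619346618652344), 1.847610354423523)
[[321.18544371 227.15328728]]
```

View pics/w1.png

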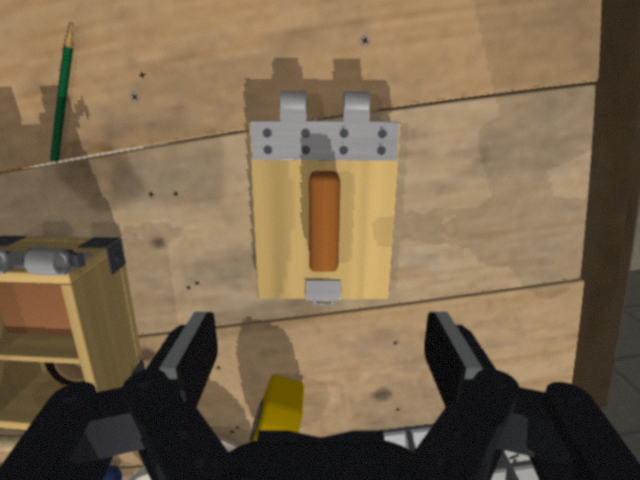

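The lid is square in view: board corners at about (250,123), (399,123), (389,298), (258,298), rail centre at (324,221) and knuckles at (293,107) and (356,107).

```bash
python3 - <<'E'
from h import *
ang=lambda v:np.degrees(np.arctan2(v[1],v[0]))
l=onz("wrist",[(249.5,122),(399.5,122),(389,299),(258,299)],.022);print(l.mean(0),[ang(l[3]-l[0]),ang(l[2]-l[1]),ang(l[1]-l[0])-90],np.linalg.norm(np.diff(l,axis=0),axis=1))
r=onz("wrist",[(324,172),(324,270)],.048);print(r,r.mean(0),ang(r[1]-r[0]))
k=onz("wrist",[(293.5,95),(356.5,95)],.02);print(k.mean(0),ang(k[1]-k[0])-90, np.linalg.norm(k[1]-k[0]))
E
python3 go.py .502 .269 .037 171.7
```

```text
[0.50255005 0.27035571 0.022     ] [np.float64(-9.00875316329926), np.float64(-7.968031360822721), np.float64(-8.324474892745371)] [0.11770945 0.15585184 0.12054076]
[[0.46030198 0.27625379 0.048     ]
 [0.53917319 0.26492784 0.048     ]] [0.49973758 0.27059081 0.048     ] -8.171840118353712
[0.40579796 0.28508915 0.02      ] -8.322258526572085 0.048685402457485864
t 2.12 pos [0.5011 0.2689 0.1595] yaw 171.72 F [0.5 0.3 0.6] op 0.0856
cm [-0.07  0.03 12.25] rot [-0.      0.0015  0.0003]
```

```bash
python3 -m jog '[[0,0.15,4,0,0,0,80],[0,0.15,8,0,0,0,80],[0,0.15,11,0,0,0,80],[0,0.15,12.3,0,0,0,80],[0,0.15,12.3,0,0,0,80],[0,0.15,12.3,0,0,0,255],[0,0.15,12.3,0,0,0,255],[0,0.15,12.3,0,0,0,255]]' 70; python3 -m jog '[[0,0,0,0,0,0,255],[0,0,0,0,0,0,255],[0,0,0,0,0,0,255],[0,0,0,0,0,0,255]]'
```

```text
t: 2.78
tool_pos: [0.5038, 0.2709, 0.0397]
tool_rot: [0.227, 3.127, 0.003]
contact_force: [0.3, 0.1, 0.1]
opening: 0.0224
t: 3.12
tool_pos: [0.5042, 0.2711, 0.0404]
tool_rot: [0.227, 3.126, 0.004]
contact_force: [0.6, -0.9, 0.2]
opening: -0.0002
```

The gripper shut fully, so the grasp missed. I'll raise it and look.

```bash
python3 go.py .502 .27 .16 171.7; python3 -m jog '[[0,0,-4,0,0,0,0],[0,0,-8,0,0,0,0],[0,0,-12,0,0,0,0],[0,0,-12,0,0,0,0],[0,0,-12,0,0,0,0]]'; python3 - <<'E'
from h import *
im=snap("wrist","w2"); s=snap("side","s2"); t=snap("top","t2")
a=cv2.resize(im,(400,300)); b=cv2.resize(s[170:250,240:350],(400,290)); 
cv2.imwrite("pics/j2.png",np.vstack([a,b])[:,:,::-1])
E
```

```text
t 3.12 pos [0.5042 0.2711 0.0404] yaw 171.7 F [ 0.6 -0.9  0.2] op -0.0002
cm [  0.11  -0.1  -11.96] rot [ 0.0031  0.0071 -0.    ]
t: 3.53
tool_pos: [0.5054, 0.2718, 0.1646]
tool_rot: [0.226, 3.119, 0.009]
contact_force: [0.1, 0.7, 0.1]
opening: 0.0605
```

View pics/j2.png

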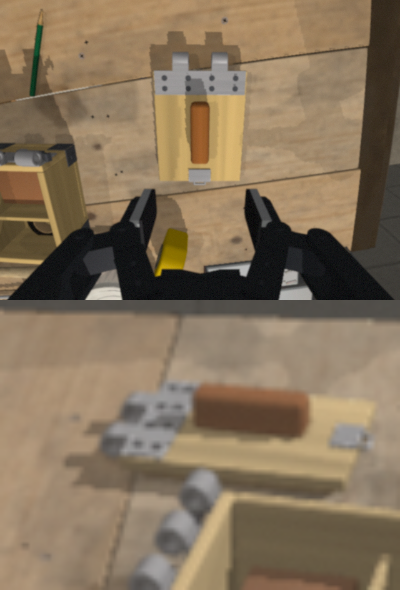

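The lid has not visibly moved and the fingers were too high on the rounded rail. I measured z 4 mm above target with a drift in tilt, so I'll go lower with the jaws half closed and check before closing.

```bash
python3 - <<'E'
from h import *
im=cv2.imread("pics/w2.png")[:,:,::-1]
h=cv2.cvtColor(np.ascontiguousarray(im),cv2.COLOR_RGB2HSV)
m=((h[...,0]<14)&(h[...,1]>110)&(h[...,2]>60)).astype(np.uint8)
cs,_=cv2.findContours(m,0,2)
c=[c for c in cs if cv2.contourArea(c)>300 and 250<c[:,0,0].mean()<400]
for k in c:
    r=cv2.boundingRect(k);print(r);u=r[0]+r[2]/2;p=onz("wrist",[(u,r[1]),(u,r[1]+r[3])],.048);print(p,p.mean(0))
E
python3 go.py .502 .27 .032 171.7
```

```text
(305, 163, 29, 98)
[[0.4544399  0.27567703 0.048     ]
 [0.53175868 0.26424018 0.048     ]] [0.49309929 0.26995861 0.048     ]
t 3.68 pos [0.5021 0.2705 0.1585] yaw 171.71 F [ 0.2  0.2 -0.6] op 0.0812
cm [ 0.06 -0.07 12.65] rot [0.0015 0.0043 0.0001]
```

```bash
python3 -m jog '[[0,0,4,0,0,0,140],[0,0,8,0,0,0,140],[0,0,11,0,0,0,140],[0,0,12.7,0,0.004,0,140],[0,0,12.7,0,0.004,0,140],[0,0,12.7,0,0.004,0,140],[0,0,12.7,0,0.004,0,140],[0,0,12.7,0,0.004,0,140]]' 60; python3 go.py .502 .27 .032 171.7
```

```text
t: 4.35
tool_pos: [0.5041, 0.2711, 0.0333]
tool_rot: [0.227, 3.13, 0.004]
contact_force: [0.3, -0.0, -0.1]
opening: 0.0385
t 4.35 pos [0.5041 0.2711 0.0333] yaw 171.7 F [ 0.3 -0.  -0.1] op 0.0385
cm [ 0.19 -0.14  0.13] rot [0.0031 0.0031 0.    ]
```

```bash
python3 -m jog '[[0.2,-0.1,0.2,0,0,0,160],[0.2,-0.1,0.2,0,0,0,180],[0.2,-0.1,0.2,0,0,0,200],[0.2,-0.1,0.2,0,0,0,220],[0.2,-0.1,0.2,0,0,0,220],[0.2,-0.1,0.2,0,0,0,220]]' 60; python3 go.py .502 .27 .032 171.7
```

```text
t: 4.85
tool_pos: [0.502, 0.2704, 0.0315]
tool_rot: [0.227, 3.13, 0.005]
contact_force: [-0.9, -0.2, 0.0]
opening: 0.0116
t 4.85 pos [0.502  0.2704 0.0315] yaw 171.7 F [-0.9 -0.2  0. ] op 0.0116
cm [-0.01 -0.04 -0.05] rot [0.0031 0.0033 0.0001]
```

```bash
python3 - <<'E'
from h import *
print(get_obs()["tool_pos"]);P=get_obs()["tool_pos"]
im=snap("wrist","w3"); s=snap("side","s3")
print(proj("side",[P,P-[0,0,.01]]),proj("wrist",[P,P+[0,0,.011]]))
a=im[150:480,120:520]; b=cv2.resize(s[150:250,230:360],(400,308))
cv2.imwrite("pics/j3.png",np.vstack([a,b])[:,:,::-1][:600])
E
```

```text
[0.5019713  0.27042883 0.03146658]
[[307.21691511 201.65719569]
 [307.26652722 205.19420595]] [[322.6852335  291.96014635]
 [322.85078956 302.91416395]]
```

View pics/j3.png

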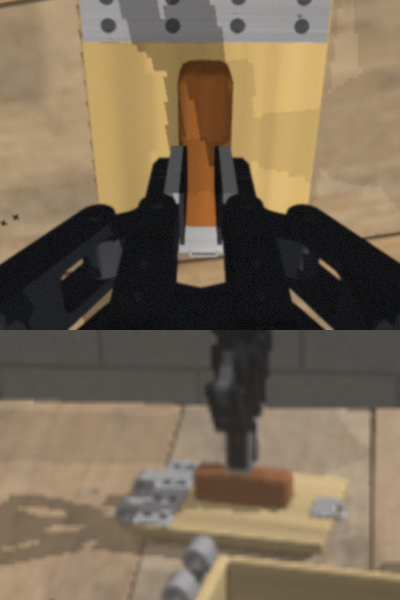

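The pads hang just above the rail, since in both views they overlap its top edges. That contradicts the height I expected, so I'll test the heights numerically.

```bash
python3 - <<'E'
from h import *
Y=Ro.from_euler("z",-8.3,degrees=True)
L=lambda p:Y.apply(np.array(p)/1000.)+[.502,.270,.012]
print("cam",-cam("wrist")[2].T@cam("wrist")[3], get_obs()["tool_pos"],get_obs()["q"])
print("board edges x=-40",proj("wrist",L([[-44,60,10],[-44,-60,10],[-40,12,38],[-40,-12,38]])))
P=get_obs()["tool_pos"]
for dz in(-.008,0,.02,.03): print(dz,proj("side",[P+[0,0,dz]]),proj("wrist",[P+[0,0,dz]]))
im=cv2.imread("pics/s3.png");g=im[185:212,300:316].astype(int);print(g.sum(2)//3)
w=cv2.imread("pics/w3.png").astype(int)
for r in(200,220,240,290,300,310,320,330): print(r,[tuple(w[r,c]) for c in range(285,365,6)])
E
```

```text
cam [0.41648419 0.28163887 0.19624011] [0.50192713 0.27042041 0.03133687] [ 3.63049858e-01  9.74287137e-02  1.87946525e+00  1.24874243e-03
  1.16048352e+00 -1.06347308e+00]
board edges x=-40 [[445.51763183 201.1793237 ]
 [197.85737589 201.52399906]
 [351.08888    226.55289344]
 [293.05374989 226.63900907]]
-0.008 [[307.23956269 204.53594555]] [[322.54581206 284.54294355]]
0 [[307.19979655 201.70428696]] [[322.6538943  291.76193813]]
0.02 [[307.09972114 194.54228772]] [[322.96625119 312.64892143]]
0.03 [[307.04933216 190.91641573]] [[323.14996104 324.95037151]]
[[132 129 119  88  51  39  45  44  40  51  75  94  74 106 148 148]
 [130 129 120  90  50  40  43  43  40  51  74  95  73  97 139 147]
 [129 126 118  87  50  38  41  41  40  50  75  94  73  94 134 143]
 [126 123 115  84  51  40  38  41  40  50  74  90  69  92 131 141]
 [127 127 118  91  53  41  41  40  40  50  74  87  66  91 130 141]
 [130 129 124  96  54  40  40  41  40  49  73  86  65  90 130 139]
 [130 130 128  97  51  40  42  41  40  51  75  86  64  91 131 140]
 [121 129 130  97  50  41  40  42  41  50  75  96  86 110 136 13
[... 5652 characters left out ...]
, np.int64(23), np.int64(21)), (np.int64(21), np.int64(24), np.int64(24))]
330 [(np.int64(49), np.int64(49), np.int64(48)), (np.int64(79), np.int64(81), np.int64(77)), (np.int64(76), np.int64(78), np.int64(78)), (np.int64(16), np.int64(13), np.int64(20)), (np.int64(39), np.int64(80), np.int64(132)), (np.int64(46), np.int64(86), np.int64(140)), (np.int64(40), np.int64(86), np.int64(145)), (np.int64(43), np.int64(91), np.int64(152)), (np.int64(35), np.int64(77), np.int64(127)), (np.int64(11), np.int64(13), np.int64(17)), (np.int64(82), np.int64(82), np.int64(80)), (np.int64(81), np.int64(82), np.int64(82)), (np.int64(30), np.int64(27), np.int64(27)), (np.int64(26), np.int64(23), np.int64(23))]
```

Both views put the fingertips near z ≈ 0.052 while the TCP reads 0.0315, about 20 mm behind the TCP rather than 8 mm ahead. This explains both misses. I'll open and go down in small steps, watching the force.

```bash
python3 -m jog '[[0,0.2,0,0,0,0,110],[0,0.2,0,0,0,0,110],[0,0.2,0,0,0,0,110],[0,0.2,0.5,0,0,0,110],[0,0.2,1.0,0,0,0,110],[0,0.2,1.3,0,0,0,110],[0,0.2,1.3,0,0,0,110],[0,0.2,1.3,0,0,0,110]]' 60; python3 go.py .502 .272 .012 171.7
```

```text
t: 5.62
tool_pos: [0.5018, 0.2722, 0.0177]
tool_rot: [0.227, 3.131, 0.004]
contact_force: [-0.1, -0.5, -0.2]
opening: 0.0486
t 5.62 pos [0.5018 0.2722 0.0177] yaw 171.7 F [-0.1 -0.5 -0.2] op 0.0486
cm [-0.02 -0.02  0.57] rot [0.0024 0.0021 0.0001]
```

```bash
python3 -m jog '[[0,0,0.3,0,0,0,110],[0,0,0.5,0,0,0,110],[0,0,0.5,0,0,0,110],[0,0,0.5,0,0,0,160],[0,0,0.5,0,0,0,200],[0,0,0.5,0,0,0,230],[0,0,0.5,0,0,0,230],[0,0,0.5,0,0,0,230]]' 60; python3 go.py .502 .272 .012 171.7; python3 - <<'E'
from h import *
s=snap("side","s4");w=snap("wrist","w4")
E
```

```text
t: 6.28
tool_pos: [0.5021, 0.2724, 0.013]
tool_rot: [0.227, 3.13, 0.004]
contact_force: [0.1, 0.8, 0.8]
opening: 0.0225
t 6.28 pos [0.5021 0.2724 0.013 ] yaw 171.71 F [0.1 0.8 0.8] op 0.0225
cm [ 0.01 -0.04  0.1 ] rot [0.0029 0.0027 0.0001]
```

```bash
python3 -m jog '[[0,0,0,0,0,0,255],[0,0,0,0,0,0,255],[0,0,-1,0,0,0,255],[0,0,-3,0,0,0,255],[0,0,-6,0,0,0,255],[0,0,-10,0,0,0,255],[0,0,-11,0,0,0,255],[0,0,-11,0,0,0,255]]' 90; python3 - <<'E'
from h import *
o=get_obs();print(o["t"],o["tool_pos"],o["contact_force"],o["opening"])
w=snap("wrist","w5")
g=cv2.cvtColor(w,cv2.COLOR_RGB2HSV)
# plate: grey low sat bright in region; board: tan
m=((g[...,0]>14)&(g[...,0]<28)&(g[...,1]>75)&(g[...,2]>140)).astype(np.uint8)
for r in(130,150,170,190,210,230): 
    c=np.where(m[r,150:500])[0]+150; print(r,c.min() if len(c) else 0,c.max() if len(c) else 0,len(c))
E
```

```text
t: 7.05
tool_pos: [0.5044, 0.2731, 0.1275]
tool_rot: [0.226, 3.123, 0.009]
contact_force: [0.5, -0.5, -3.2]
opening: 0.0215
7.05 [0.50436993 0.27309069 0.12750164] [ 0.5280665  -0.46372657 -3.17942823] 0.021538265726018097
130 150 499 64
150 150 499 65
170 152 497 53
190 151 499 67
210 150 499 294
230 150 499 272
```

View pics/w5.png

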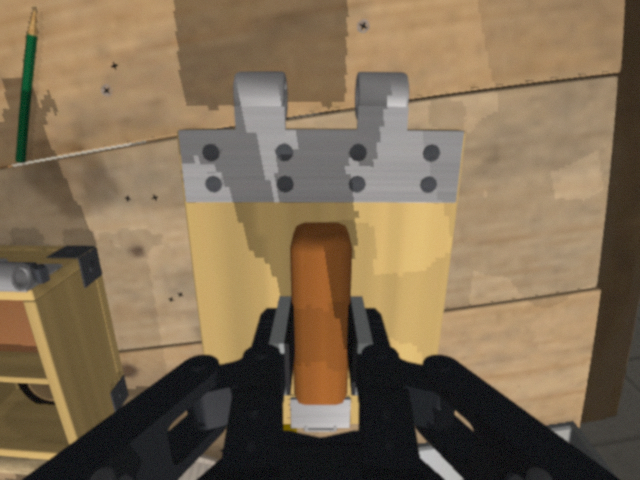

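The lid is held level: plate corners at (180,130) and (464,130), knuckles at columns 236–286 and 357–409, and −3.2 N confirms its weight.

```bash
python3 - <<'E'
from h import *
o=get_obs();P=o["tool_pos"];print(o["t"],P,o["contact_force"])
zl=P[2]-.001
k=onz("wrist",[(261,74),(383,74)],zl+.011); c=onz("wrist",[(180,130),(464,130)],zl+.0105);h=onz("wrist",[(320,224),(320,403)],zl+.037)
Yi=Ro.from_euler("z",8.3,degrees=True)
for n,a in(("knuckle",k),("corner",c),("rail",h)): print(n,(Yi.apply(a-P)*1000).round(1),np.degrees(np.arctan2(*(a[1]-a[0])[[1,0]]))-90)
E
python3 go.py .5695 .0065 .131 171.4
```

```text
7.1 [0.50246003 0.27235115 0.12414053] [-0.06663946 -0.31282619 -4.5855471 ]
knuckle [[-99.2 -24.   10. ]
 [-99.2  23.2  10. ]] -8.341310612459694
corner [[-78.4 -58.2   9.5]
 [-78.3  57.6   9.5]] -8.364490529508245
rail [[-46.4  -1.3  36. ]
 [ 36.5  -1.4  36. ]] -98.39018690878913
t 7.1 pos [0.5025 0.2724 0.1241] yaw 171.7 F [-0.1 -0.3 -4.6] op 0.0215
cm [-10.47 -25.34  -0.74] rot [0.0041 0.005  0.0053]
```

```bash
python3 -m jog '[[-4,-9,-0.7,0.004,0.005,0.005,255],[-10.5,-25.3,-0.7,0.004,0.005,0.005,255],[-10.5,-25.3,-0.7,0.004,0.005,0.005,255],[-10.5,-25.3,-0.7,0.004,0.005,0.005,255],[-10.5,-25.3,-0.7,0.004,0.005,0.005,255],[-10.5,-25.3,-0.7,0.004,0.005,0.005,255],[-10.5,-25.3,-0.7,0.004,0.005,0.005,255],[-10.5,-25.3,-0.7,0.004,0.005,0.005,255]]' >/dev/null; python3 -m jog '[[0,0,0,0,0,0,255],[0,0,0,0,0,0,255]]'>/dev/null; python3 go.py .5695 .0065 .131 171.4;  python3 - <<'E'
from h import *
snap("wrist","w6")
E
```

```text
t 7.93 pos [0.5661 0.0022 0.1231] yaw 171.06 F [ 0.1  0.3 -4.1] op 0.0215
cm [-0.26  0.47 -0.8 ] rot [-0.0025 -0.0116 -0.0059]
```

View pics/w6.png

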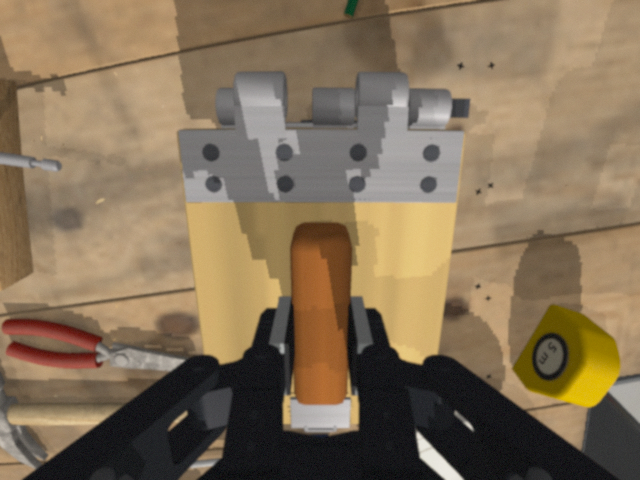

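```bash
python3 - <<'E'
from h import *
o=get_obs();P=o["tool_pos"];print(P)
g=cv2.cvtColor(cv2.imread("pics/w6.png"),cv2.COLOR_BGR2GRAY)
print("row105",g[105,205:240].tolist(),g[105,300:320].tolist(),g[105,440:476].tolist())
print("col",g[78:100,227].tolist(),g[78:100,325].tolist(),g[78:100,430].tolist())
e=onz("wrist",[(217,105),(450,106)],.087); m=onz("wrist",[(312,105)],.089)
t=onz("wrist",[(227,87),(325,87),(430,88)],.087)
Yi=Ro.from_euler("z",8.4,degrees=True)
print("ends",e,np.linalg.norm(e[1]-e[0]),e.mean(0),np.degrees(np.arctan2(*(e[1]-e[0])[[1,0]]))-90)
f=lambda a:(Yi.apply(a-P)*1000).round(1)
print("tool-rel ends",f(e),"mid",f(m),"far",f(t),np.degrees(np.arctan2(*(t[2]-t[0])[[1,0]]))-90)
E
python3 go.py .5695 .0065 .131 171.4
```

```text
[0.56645475 0.00298016 0.12375742]
row105 [112, 113, 113, 113, 113, 114, 114, 116, 114, 114, 111, 108, 113, 115, 116, 113, 115, 116, 115, 116, 114, 114, 118, 118, 118, 119, 119, 118, 113, 106, 105, 105, 107, 106, 107] [110, 107, 109, 107, 108, 110, 110, 108, 107, 103, 99, 94, 89, 90, 97, 97, 102, 97, 101, 102] [160, 162, 158, 158, 161, 163, 159, 159, 157, 158, 150, 132, 93, 64, 57, 57, 65, 66, 66, 65, 64, 69, 64, 66, 69, 71, 79, 81, 87, 109, 133, 149, 152, 155, 158, 159]
col [115, 117, 118, 115, 119, 116, 113, 114, 113, 104, 96, 96, 100, 106, 110, 110, 111, 110, 113, 114, 115, 118] [117, 117, 115, 114, 115, 115, 115, 118, 113, 98, 92, 92, 94, 95, 99, 95, 102, 102, 101, 103, 103, 105] [140, 146, 146, 150, 149, 148, 150, 153, 153, 146, 124, 104, 95, 96, 95, 100, 104, 105, 112, 114, 118, 122]
ends [[ 0.47012911 -0.03767741  0.087     ]
 [ 0.4893483   0.08227366  0.087     ]] 0.12148101020290572 [0.4797387  0.02229812 0.087     ] -9.102859080258654
tool-rel ends [[-89.4 -54.3 -36.8]
 [-87.9  67.2 -36.8]] mid [[-88.5  -4.7 -34.8]] far [[-98.1 -48.3 -36.8]
 [-97.3   2.  -36.8]
 [-96.7  56.  -36.8]] -9.170558313947694
t 7.98 pos [0.5665 0.003  0.1238] yaw 171.12 F [ 0.8 -0.3 -3.6] op 0.0212
cm [-0.24  0.39 -0.73] rot [-0.0021 -0.0105 -0.0048]
```

The chest knuckles show outer ends at columns 217 and 450, with the middle one starting at 312. Wrist and top camera both give a TCP target of about (0.570, 0.0095) and chest yaw −8.9°.

```bash
python3 go.py .570 .0095 .112 171.1; python3 -m jog '[[-0.25,0.7,0.6,-0.002,-0.0105,0,255],[-0.25,0.7,1.2,-0.002,-0.0105,0,255],[-0.25,0.7,1.2,-0.002,-0.0105,0,255],[-0.25,0.7,1.2,-0.002,-0.0105,0,255],[-0.25,0.7,1.2,-0.002,-0.0105,0,255],[-0.25,0.7,1.2,-0.002,-0.0105,0,255]]' >/dev/null; python3 go.py .570 .0095 .098 171.1
```

```text
t 7.98 pos [0.5665 0.003  0.1238] yaw 171.12 F [ 0.8 -0.3 -3.6] op 0.0212
cm [-0.26  0.7   1.17] rot [-0.0021 -0.0105  0.0004]
t 8.48 pos [0.5702 0.0097 0.1122] yaw 171.15 F [-0.6  0.7 -3.6] op 0.0216
cm [ 0.02 -0.02  1.42] rot [-0.0001  0.0009  0.0008]
```

```bash
python3 - <<'E'
from h import *
o=get_obs();P=o["tool_pos"];w=snap("wrist","w7");g=cv2.cvtColor(w,cv2.COLOR_RGB2GRAY)
Y=Ro.from_euler("z",-8.9,degrees=True)
cand=np.array([.570,.0095,0])
X=[cand+Y.apply(v)/1 for v in np.array([[-91,-60,87],[-91,60,87],[-91,-11,90],[-100,50,86],[-100,0,86]])/1000.]
q=proj("wrist",X);print(q.round(1))
for i in(0,1,2):
    u,v=q[i].round().astype(int);print(u-12,g[v-2:v+3,u-12:u+13].mean(0).astype(int).tolist())
for i in(3,4):
    u,v=q[i].round().astype(int);print(v-12,g[v-12:v+13,u-1:u+2].mean(1).astype(int).tolist())
print("lidrow74",g[60:90,255:265].mean(1).astype(int).tolist(), g[100,225:245].tolist(),g[100,400:420].tolist())
E
```

```text
[[199.3  98.9]
 [445.7  98.8]
 [299.4  97.8]
 [426.2  79. ]
 [322.5  78.3]]
187 [115, 115, 114, 112, 108, 109, 111, 112, 112, 110, 112, 113, 112, 113, 113, 113, 114, 114, 114, 115, 115, 116, 116, 115, 116]
434 [155, 164, 167, 167, 165, 165, 166, 164, 160, 144, 108, 71, 58, 56, 57, 63, 65, 65, 65, 64, 64, 66, 65, 67, 72]
287 [97, 104, 107, 109, 109, 107, 104, 95, 95, 95, 98, 98, 98, 97, 98, 99, 99, 99, 100, 100, 100, 101, 102, 102, 102]
67 [137, 140, 143, 144, 147, 148, 151, 152, 152, 155, 153, 149, 133, 111, 100, 100, 101, 105, 104, 102, 100, 100, 100, 103, 104]
66 [116, 115, 115, 113, 114, 115, 115, 116, 115, 115, 115, 112, 104, 93, 93, 99, 100, 101, 101, 100, 102, 100, 103, 105, 103]
lidrow74 [114, 113, 113, 112, 111, 110, 110, 109, 108, 106, 102, 95, 93, 95, 99, 102, 105, 108, 110, 113, 116, 120, 122, 127, 131, 134, 137, 142, 145, 148] [118, 117, 120, 117, 121, 120, 119, 120, 113, 105, 104, 108, 110, 108, 109, 110, 115, 137, 162, 173] [189, 192, 193, 192, 192, 187, 178, 160, 132, 111, 101, 99, 101, 99, 100, 99, 100, 100, 100, 103]
```

Edges suggest the lid should shift about −1.3 mm in y; x and yaw are fine. I'll lower it in feeling steps.

```bash
python3 -m jog '[[0,-0.13,0,0,0,0,255],[0,-0.13,0.5,0,0,0,255],[0,-0.13,1,0,0,0,255],[0,-0.13,1.4,0,0,0,255],[0,-0.13,1.8,0,0,0,255],[0,-0.13,1.8,0,0,0,255]]' >/dev/null; python3 go.py .570 .0083 .085 171.1
```

```text
t 9.03 pos [0.569  0.0083 0.0926] yaw 171.13 F [-0.5 -0.9 -4.5] op 0.0214
cm [-0.1   0.01  0.76] rot [-0.0002 -0.0016  0.0004]
```

```bash
python3 -m jog '[[-0.08,0,0.3,0,0,0,255],[-0.08,0,0.5,0,0,0,255],[-0.08,0,0.7,0,0,0,255],[-0.08,0,0.7,0,0,0,255]]' >/dev/null; python3 go.py .570 .0083 .081 171.1
```

```text
t 9.37 pos [0.5695 0.0083 0.085 ] yaw 171.13 F [ 0.1 -1.  -4.5] op 0.0219
cm [-0.05  0.01  0.4 ] rot [-0.0003 -0.0026  0.0005]
```

```bash
python3 -m jog '[[0,0,0.2,0,0,0,255],[0,0,0.35,0,0,0,255],[0,0,0.5,0,0,0,255],[0,0,0.5,0,0,0,255]]' >/dev/null; python3 go.py .570 .0083 .081 171.1
```

```text
t 9.7 pos [0.5697 0.0082 0.0812] yaw 171.13 F [-4.7 -0.2  4.3] op 0.0219
cm [-0.03  0.01  0.02] rot [-0.0003 -0.0024  0.0006]
```

```bash
python3 -m jog '[[0.05,0,0.05,0,0,0,255],[0.08,0,0.1,0,0,0,255],[0.08,0,0.1,0,0,0,255]]' >/dev/null; python3 go.py .570 .0083 .081 171.1
```

```text
t 9.95 pos [0.5697 0.0082 0.0812] yaw 171.13 F [-1.7  0.2  3.6] op 0.0211
cm [-0.03  0.01  0.02] rot [-0.0002 -0.0004  0.0005]
```

The lid is seated: z stays at 0.081 under a light push and the side force has relaxed. I'll release, rise and head for the pin.

```bash
python3 -m jog '[[0,0,0,0,0,0,120],[0,0,0,0,0,0,120],[0,0,0,0,0,0,120],[0,0,-1,0,0,0,120],[0,0,-4,0,0,0,120],[0,0,-8,0,0,0,120],[0,0,-10,0,0,0,120]]' 60; python3 go.py .445 -.292 .12 71.8
```

```text
t: 10.53
tool_pos: [0.5715, 0.0081, 0.1864]
tool_rot: [0.242, 3.127, -0.001]
contact_force: [1.1, -0.1, 1.1]
opening: 0.0453
t 10.53 pos [0.5715 0.0081 0.1864] yaw 171.13 F [ 1.1 -0.1  1.1] op 0.0453
cm [  7.91 -31.6    6.6 ] rot [0.0047 0.0039 1.7337]
```

```bash
python3 -m jog '[[7.9,-31.6,0,0,0,1.734,120],[7.9,-31.6,0,0,0,1.734,120],[7.9,-31.6,0,0,0,1.734,120],[7.9,-31.6,0,0,0,1.734,120],[7.9,-31.6,0,0,0,1.734,120],[7.9,-31.6,0,0,0,1.734,120],[7.9,-31.6,0,0,0,1.734,120],[7.9,-31.6,0,0,0,1.734,120]]' >/dev/null; python3 go.py .445 -.292 .12 71.8
```

```text
t 11.2 pos [ 0.4435 -0.2945  0.1871] yaw 113.41 F [0.2 0.1 0.2] op 0.0449
cm [0.18 0.21 6.71] rot [0.0041 0.0009 0.7262]
```

```bash
python3 -m jog '[[0.2,0.2,1,0,0,0.726,120],[0.2,0.2,3,0,0,0.726,120],[0.2,0.2,5,0,0,0.726,120],[0.2,0.2,6.7,0,0,0.726,120],[0.2,0.2,6.7,0,0,0.726,120],[0.2,0.2,6.7,0,0,0.726,120],[0.2,0.2,6.7,0,0,0.726,120],[0.2,0.2,6.7,0,0,0.726,120]]' >/dev/null; python3 go.py .445 -.292 .12 71.8; python3 - <<'E'
from h import *
im=snap("wrist","w8"); P=get_obs()["tool_pos"]
s=np.array([np.cos(np.radians(71.8)),np.sin(np.radians(71.8)),0])
b=np.array([.440,-.3085,.042]);q=proj("wrist",[b,b+.148*s]);print(q)
g=cv2.cvtColor(im,cv2.COLOR_RGB2HSV)
m=((g[...,1]<45)&(g[...,2]>95)).astype(np.uint8)
for c in cv2.findContours(m,0,2)[0]:
    if cv2.contourArea(c)>300: print(cv2.contourArea(c),cv2.minAreaRect(c))
E
```

```text
t 11.87 pos [ 0.4451 -0.2921  0.1208] yaw 71.97 F [-0.5  0.5  0.6] op 0.045
cm [ 0.01 -0.01  0.08] rot [ 0.0049 -0.0003  0.003 ]
[[321.0534408  259.38219165]
 [321.5887787   27.35086419]]
348.5 ((471.5, 470.0), (18.0, 31.0), 90.0)
414.5 ((177.37203979492188, 465.8095703125), (21.455265045166016, 50.239601135253906), 71.02959442138672)
1595.5 ((619.0, 441.0), (76.0, 40.0), 90.0)
549.5 ((394.7513427734375, 325.85491943359375), (59.44963073730469, 14.862407684326172), 75.25643920898438)
595.5 ((245.99411010742188, 326.7764587402344), (16.595176696777344, 60.30665588378906), 12.52880859375)
3517.0 ((532.5111083984375, 311.61260986328125), (182.35618591308594, 41.75621032714844), 71.09542083740234)
711.5 ((624.8314208984375, 199.53868103027344), (30.45180892944336, 31.254175186157227), 83.41805267333984)
2457.0 ((321.5, 145.0), (238.0, 13.0), 90.0)
742.5 ((578.0109252929688, 19.820959091186523), (27.266048431396484, 43.6641960144043), 7.907163143157959)
```

View pics/w8.png

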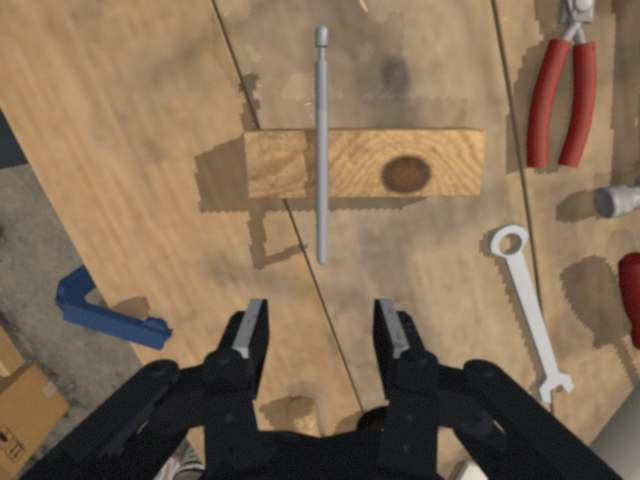

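The pin lies along column 321.5, with its tip at row 26 and its bend at row 260. This matches the prediction of rows 27 and 259, so I'll descend and grip 17 mm from the bend.

```bash
python3 -m jog '[[0,0,4,0.005,0,0,120],[0,0,8,0.005,0,0,120],[0,0,10,0.005,0,0,120],[0,0,11.1,0.005,0,0,120],[0,0,11.1,0.005,0,0,120],[0,0,11.1,0.005,0,0,120]]' 60; python3 go.py .4453 -.2923 .009 71.9
```

```text
t: 12.42
tool_pos: [0.4462, -0.2927, 0.0107]
tool_rot: [2.541, 1.846, 0.0]
contact_force: [1.0, 0.4, 1.2]
opening: 0.0452
t 12.42 pos [ 0.4462 -0.2927  0.0107] yaw 72.02 F [1.  0.4 1.2] op 0.0452
cm [ 0.01 -0.1   0.17] rot [0.0009 0.0002 0.002 ]
```

```bash
python3 -m jog '[[0,0,0.1,0,0,0,180],[0,0,0.1,0,0,0,220],[0,0,0.1,0,0,0,255],[0,0,0.1,0,0,0,255],[0,0,0.1,0,0,0,255]]' 60; python3 go.py .4453 -.2923 .009 71.9
```

```text
t: 12.83
tool_pos: [0.4473, -0.2937, 0.0112]
tool_rot: [2.538, 1.845, 0.002]
contact_force: [0.8, -1.4, 3.6]
opening: 0.0049
t 12.83 pos [ 0.4473 -0.2937  0.0112] yaw 72.02 F [ 0.8 -1.4  3.6] op 0.0049
cm [ 0.07 -0.23  0.22] rot [0.0038 0.0014 0.002 ]
```

```bash
python3 -m jog '[[0,0,0,0,0,0,255],[0,0,0,0,0,0,255],[0,0,0,0,0,0,255]]' 80; python3 -m jog '[[0,0,-1,0,0,0,255],[0,0,-2.5,0,0,0,255],[0,0,-5,0,0,0,255],[0,0,-8,0,0,0,255],[0,0,-11,0,0,0,255],[0,0,-11,0,0,0,255],[0,0,-11,0,0,0,255],[0,0,-11,0,0,0,255]]'; python3 go.py .4453 -.2923 .12 71.9; python3 - <<'E'
from h import *
im=snap("wrist","w9")
g=cv2.cvtColor(im,cv2.COLOR_RGB2HSV)
m=((g[...,1]<45)&(g[...,2]>95)).astype(np.uint8);m[:,:200]=0;m[:,440:]=0
for c in cv2.findContours(m,0,2)[0]:
    if cv2.contourArea(c)>100: print(cv2.contourArea(c),cv2.boundingRect(c),cv2.minAreaRect(c))
E
```

```text
t: 13.08
tool_pos: [0.4476, -0.2939, 0.0116]
tool_rot: [2.537, 1.844, 0.002]
contact_force: [0.2, -1.6, 3.0]
opening: 0.0045
t: 13.75
tool_pos: [0.4466, -0.2931, 0.1211]
tool_rot: [2.538, 1.845, 0.002]
contact_force: [-0.4, 0.8, -1.3]
opening: 0.0042
t 13.75 pos [ 0.4466 -0.2931  0.1211] yaw 72.02 F [-0.4  0.8 -1.3] op 0.0042
cm [ 0.04 -0.15  0.11] rot [0.0037 0.0014 0.0021]
513.5 (296, 297, 15, 55) ((303.0146179199219, 323.9598693847656), (13.373495101928711, 53.791168212890625), 1.548157811164856)
6063.5 (310, 0, 36, 362) ((323.2568664550781, 180.24424743652344), (360.94384765625, 30.807605743408203), 87.65902709960938)
```

The pin is held. I'll move it to staging, with the tip about 25 mm before the hinge mouth and yaw 81.1°.

```bash
python3 go.py .4465 -.1926 .121 81.1; python3 -m jog '[[3,0.5,0,0.004,0,-0.16,255],[6,1,0,0.004,0,-0.16,255],[9,1.8,0,0.004,0,-0.16,255],[9.6,3,0,0.004,0,-0.16,255],[9.6,3.1,0,0.004,0,-0.16,255],[9.6,3.1,0,0.004,0,-0.16,255]]' >/dev/null;  python3 go.py .4465 -.1926 .053 81.1
```

```text
t 13.8 pos [ 0.4462 -0.2928  0.1201] yaw 72.01 F [ 0.4  0.2 -1. ] op 0.0043
cm [ 9.54 -3.06 -0.1 ] rot [ 0.002   0.0009 -0.1586]
t 14.3 pos [ 0.5046 -0.2103  0.1183] yaw 81.25 F [-0.8 -0.7 -0.8] op 0.0046
cm [ 0.87 -5.97  6.56] rot [-0.0053 -0.0001  0.0027]
```

I typed the sign of y wrong; nothing was near at that height. Correcting it now.

```bash
python3 -m jog '[[0.4,-3,0,-0.005,0,0.003,255],[0.9,-6,0,-0.005,0,0.003,255],[0.9,-6,2,-0.005,0,0.003,255],[0.9,-6,5,-0.005,0,0.003,255],[0.9,-6,6.5,-0.005,0,0.003,255],[0.9,-6,6.5,-0.005,0,0.003,255],[0.9,-6,6.5,-0.005,0,0.003,255]]' >/dev/null;python3 -m jog '[[0,0,0,0,0,0,255]]' >/dev/null;  python3 go.py .4465 -.1926 .053 81.1; python3 - <<'E'
from h import *
t=snap("top","t10");s=snap("side","s10");P=get_obs()["tool_pos"];R=Ro.from_rotvec(get_obs()["tool_rot"])
tip=P+R.apply([.1317,0,-.031]);a=np.array([np.cos(np.radians(81.1)),np.sin(np.radians(81.1)),0]);mid=np.array([.480,.0215,.084]);ent=mid-.06*a
print("tip",tip,"ent",ent); pts=[tip,ent,mid+.06*a]
qt,qs=proj("top",pts),proj("side",pts);print(qt,qs)
f=8;u,v=(qt[0]).astype(int);x0,y0=u-32,v-18
A=cv2.resize(t[y0:y0+37,x0:x0+100 if 0 else x0+98],None,fx=f,fy=f,interpolation=cv2.INTER_CUBIC);u2,v2=(qs[0]).astype(int);x1,y1=u2-40,v2-25
B=cv2.resize(s[y1:y1+37,x1:x1+98],None,fx=f,fy=f,interpolation=cv2.INTER_CUBIC)
print("top off",x0,y0,"side off",x1,y1,A.shape,B.shape)
cv2.imwrite("pics/j10.png",np.vstack([A,B])[:,:,::-1])
E
```

```text
t 14.97 pos [ 0.445  -0.1931  0.0533] yaw 80.96 F [ 0.2  0.7 -0.2] op 0.0044
cm [0.07 0.14 0.03] rot [-0.0025 -0.0007 -0.0025]
tip [ 0.46594382 -0.06298278  0.08465493] ent [ 0.47071738 -0.03777759  0.084     ]
[[345.44146644 269.37351734]
 [334.84995244 267.52248277]
 [285.36953676 260.30033178]] [[273.32236911 256.07085392]
 [277.63019992 249.27336316]
 [293.68701409 219.73677231]]
top off 313 251 side off 233 231 (296, 784, 3) (296, 784, 3)
```

```bash
python3 - <<'E'
import cv2,numpy as np
t=cv2.imread("pics/t10.png");s=cv2.imread("pics/s10.png")
A=cv2.resize(t[253:283,278:376],None,fx=8,fy=8,interpolation=cv2.INTER_CUBIC);B=cv2.resize(s[220:265,243:341],None,fx=8,fy=8,interpolation=cv2.INTER_CUBIC)
cv2.imwrite("pics/j10.png",np.vstack([A,B]))
E
```

```text
(no output)
```

View pics/j10.png

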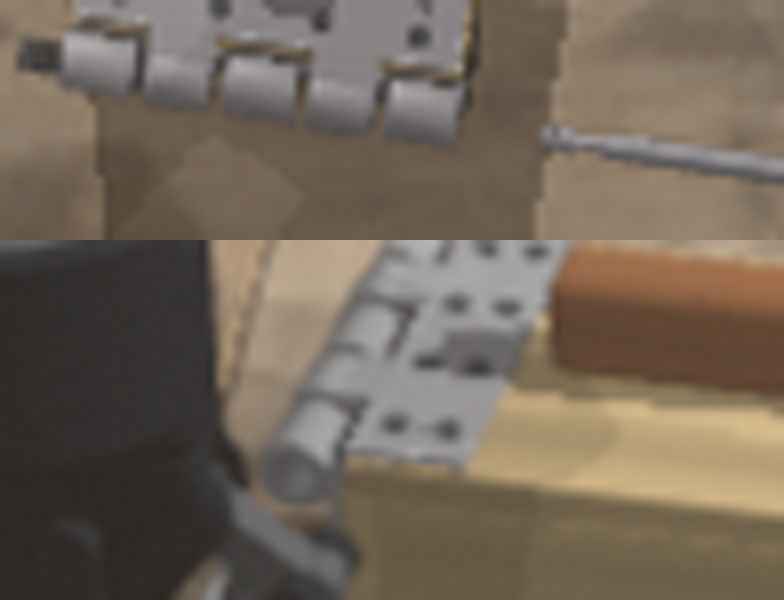

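The lid sits seated with its knuckles interleaved, the mouth at top pixel (335.5, 267.4) and side pixel (280.8, 249.1), and the pin tip at top pixel (345.9, 270.2). The pin looks yawed about 2° relative to the hinge, so I'll measure its line in the tool frame.

```bash
python3 - <<'E'
from h import *
im=cv2.imread("pics/w9.png");g=cv2.cvtColor(im,cv2.COLOR_BGR2HSV)
m=((g[...,1]<45)&(g[...,2]>95));o=get_obs();P=o["tool_pos"];R=Ro.from_rotvec(o["tool_rot"])
rows=[];L=[]
for r in range(4,290,15):
    c=np.where(m[r,290:360])[0]+290
    if len(c): rows.append((r,c.min(),c.max()));L.append((c.mean(),r))
print(rows)
C=cam("wrist");wpx=[]
for zb in(.025,.031):
    q=R.inv().apply(onz("wrist",L,P[2]+zb,C)-P)*1000
    f=np.polyfit(q[:,0],q[:,1],1);print(zb,"slope deg",np.degrees(np.arctan(f[0])),"y0",f[1],q[[0,5,10,-1]].round(1).tolist(), "y@131",np.polyval(f,131.7))
K,d,Rc,t=C
for (r,a,b) in rows[::3]:
    o1,v=ray("wrist",[(a-.5,r),(b+.5,r)],C); vt=v/np.linalg.norm(v,axis=1)[:,None]
    ang=np.arccos(vt[0]@vt[1]); D=.008/ang; p=o1+D*(vt.sum(0)/2); print(r,(R.inv().apply(p-P)*1000).round(1))
Y=Ro.from_euler("z",-8.9,degrees=True);mid=np.array([.480,.0215,.084])
X=mid+Y.apply(np.array([[0,-60,0],[11,-60,-4],[11,-60,6],[-9.5,-60,0],[0,-60,9.5],[0,-60,-9.5]])/1000)
print(proj("top",X).round(1).tolist(),proj("side",X).round(1).tolist())
print(onz("top",[(345.9,270.25)],.0845),tri((335.5,267.4),(280.8,248.5)))
E
```

```text
[(4, np.int64(314), np.int64(325)), (19, np.int64(308), np.int64(331)), (34, np.int64(308), np.int64(332)), (49, np.int64(313), np.int64(331)), (64, np.int64(313), np.int64(331)), (79, np.int64(312), np.int64(331)), (94, np.int64(313), np.int64(331)), (109, np.int64(313), np.int64(331)), (124, np.int64(313), np.int64(331)), (139, np.int64(313), np.int64(330)), (154, np.int64(314), np.int64(330)), (169, np.int64(313), np.int64(330)), (184, np.int64(314), np.int64(330)), (199, np.int64(314), np.int64(330)), (214, np.int64(313), np.int64(330)), (229, np.int64(314), np.int64(330)), (244, np.int64(311), np.int64(330)), (259, np.int64(314), np.int64(330)), (274, np.int64(313), np.int64(330)), (289, np.int64(314), np.int64(330))]
0.025 slope deg -0.10091080947101096 y0 -0.2515727432192757 [[118.2, -1.0, -24.9], [94.4, -0.4, -25.0], [68.3, -0.3, -25.0], [12.5, -0.2, -25.0]] y@131 -0.48352643093823255
0.031 slope deg -0.10091080947101327 y0 -0.27511236574621145 [[116.7, -1.0, -30.9], [93.9, -0.5, -31.0], [68.9, -0.3, -31.0], [15.5, -0.3, -31.0]] y@131 -0.5070660534651736
4 [152.   -1.2 114. ]
49 [ 1.086e+02 -1.000e-01  6.200e+00]
94 [90.4 -0.1  0.9]
139 [71.6 -0.3  4.3]
184 [50.7 -0.1  7.8]
229 [30.6 -0.1  1.1]
274 [ 14.7  -0.4 -14.9]
[[334.8, 267.5], [335.5, 263.2], [335.5, 262.7], [334.3, 271.4], [334.9, 267.1], [334.8, 267.9]] [[277.6, 249.3], [283.2, 251.7], [283.0, 247.3], [272.9, 248.7], [277.4, 245.1], [277.9, 253.4]]
[[ 0.46384796 -0.06404769  0.0845    ]] (array([ 0.47390723, -0.03862955,  0.08579835]), np.float64(0.006321827596972505))
```

```bash
python3 - <<'E'
from h import *
o=get_obs();P=o["tool_pos"];R=Ro.from_rotvec(o["tool_rot"])
q=proj("top",P+R.apply(np.array([[131.7,0,-31],[60,0,-31]])/1000));print("pred pin slope",np.degrees(np.arctan2(*(q[1]-q[0])[::-1])),q)
t=cv2.imread("pics/t10.png");g=cv2.cvtColor(t,cv2.COLOR_BGR2HSV)
# refine pin centreline in top: low saturation pixels per column
S=g[...,1].astype(float);
for c in range(346,380,3):
    col=S[262:282,c];w=np.clip(np.median(col)-15-col,0,None);print(c,(262+(w*np.arange(20)).sum()/max(w.sum(),1)).round(2),int(w.sum()),end=' | ')
E
python3 -m jog '[[0,0.1,0,0,0,0,255],[0.5,0.22,0,-0.0025,0,0,255],[1,0.22,0,-0.0025,0,0,255],[1.5,0.22,0,-0.0025,0,0,255],[1.8,0.22,0,-0.0025,0,0,255],[1.8,0.22,0,-0.0025,0,0,255]]' >/dev/null; python3 go.py .4510 -.174 .053 81.1
```

```text
pred pin slope 8.354387373291226 [[345.44146644 269.37351734]
 [375.22672929 273.74759632]]
346 269.7 150 | 349 270.05 127 | 352 270.48 85 | 355 271.03 140 | 358 271.2 147 | 361 272.0 132 | 364 272.04 125 | 367 272.61 139 | 370 272.98 131 | 373 273.53 133 | 376 273.99 127 | 379 274.08 102 | t 15.57 pos [ 0.4503 -0.1747  0.0535] yaw 81.05 F [ 0.4 -0.6 -0.1] op 0.0047
cm [0.08 0.06 0.05] rot [ 0.0004 -0.0007 -0.0009]
```

```bash
python3 -m jog '[[0.2,-0.08,0,0,0,0.01,255],[0.5,-0.1,0,0,0,0.01,255],[0.5,-0.1,0,0,0,0.01,255]]' >/dev/null; python3 go.py .4510 -.174 .053 81.1;  python3 -m jog '[[0.2,0,0,0,0,0,255],[0.4,0,0,0,0,0,255],[0.6,0,0,0,0,0,255]]' ; python3 -m jog '[[0.2,0,0,0,0,0,255],[0.4,0,0,0,0,0,255]]' 
```

```text
t 15.82 pos [ 0.4499 -0.1691  0.0534] yaw 80.49 F [ 0.8 -0.1 -0.4] op 0.0047
cm [-0.47  0.19  0.03] rot [ 0.     -0.0009 -0.0107]
t: 16.07
tool_pos: [0.4509, -0.163, 0.0534]
tool_rot: [-2.398, -2.029, -0.001]
contact_force: [-0.6, 0.9, -1.0]
opening: 0.0042
t: 16.23
tool_pos: [0.4516, -0.1589, 0.0533]
tool_rot: [-2.398, -2.029, -0.001]
contact_force: [-0.1, -0.4, -0.3]
opening: 0.0044
```

No contact at 9 mm past the mouth's estimated position, so the pin is probably in the bore. I'll advance a bit more and probe sideways to confirm.

```bash
python3 -m jog '[[0.2,0,0,0,0,0,255],[0.4,0,0,0,0,0,255],[0.6,0,0,0,0,0,255]]'|grep -v rot ; python3 -m jog '[[0,0.1,0,0,0,0,255],[0,0.2,0,0,0,0,255],[0,0.2,0,0,0,0,255]]' |grep -v rot; python3 -m jog '[[0,-0.2,0,0,0,0,255],[0,-0.4,0,0,0,0,255],[0,-0.4,0,0,0,0,255]]'|grep -v rot ; python3 -m jog '[[0,0.2,-0.2,0,0,0,255],[0,0.2,-0.2,0,0,0,255]]' |grep -v rot
```

```text
t: 16.48
tool_pos: [0.4526, -0.1527, 0.0533]
contact_force: [-0.2, 0.0, -0.9]
opening: 0.0043
t: 16.73
tool_pos: [0.4545, -0.1529, 0.0532]
contact_force: [-0.7, 0.5, -0.5]
opening: 0.0044
t: 16.98
tool_pos: [0.4505, -0.1524, 0.0533]
contact_force: [0.1, 1.2, -0.7]
opening: 0.0045
t: 17.15
tool_pos: [0.4528, -0.1529, 0.0557]
contact_force: [-0.2, -0.2, -0.3]
opening: 0.0043
```

No resistance sideways, so the pin is not in the bore. I'll check numerically in the top and side pictures where the tip is.

```bash
python3 - <<'E'
from h import *
t0=cv2.imread("pics/t10.png").astype(int);t=snap("top","t11")[:,:,::-1].astype(int);s0=cv2.imread("pics/s10.png").astype(int);s=snap("side","s11")[:,:,::-1].astype(int)
d=abs(t-t0).sum(2);P=get_obs()["tool_pos"];R=Ro.from_rotvec(get_obs()["tool_rot"])
tip=P+R.apply([.1317,0,-.031]);print(tip,proj("top",[tip,tip+[0,0,.02]]),proj("side",[tip,tip+[0,0,.02]]))
print("top diff rows 258-276, cols 322-352");
for r in range(258,276): print(r,' '.join('%3d'%x for x in d[r,320:352]))
g=t.sum(2)//3
print("gray");
for r in range(260,276): print(r,' '.join('%3d'%x for x in g[r,320:352]))
E
```

```text
[ 0.47445708 -0.02301574  0.0866005 ] [[328.65872979 265.9096273 ]
 [328.67880995 264.97259733]] [[280.48029463 244.15158476]
 [280.0435484  235.34126876]]
top diff rows 258-276, cols 322-352
258   1   1   3   3   4   2   1   5   2   2   0   3   1   1   2   1   4   4   2   4   3   0   4   3   1   2   3   6   2   0   2   1
259   3   3   0   1   2   2   2   1   4   4   4   0   2   3   0   3   5   1   5   2   2   6   3   5   5   2   2   5   1   2   3   4
260   0   2   2   0   0   1   1   2   3   1   6   6   1   3   1   3   3   3   5   5   4   1   4   2   2   1   0   7   3   4   3   3
261   5   1   4   3   4   2   6   2   1   3   3   4   7   2   1   5   2   1   2   2   1   3   1   2   4   3   2   3   3   4   3   0
262   2   4   2   0   1   1   1   1   6   0   2   7   3   2   3   3   4   3   2   6   0   3   3   6   3   6   1   2   3   4   3   4
263   2   0   3   2   3   1   3   2   2   2   3   1   1   2   4   5   5   2   3   2   1   7   2   4   3   5   0   0   2   1   5   1
264   1   6   2   1   6   1   1   0   2   1   3   4   1   1   1   2   2   2   1   5   1   3   3   2   2   1   2   4 
[... 2884 characters left out ...]
  87  79  82  81  85  96  91  91  95 100
271  88  88  88  89  90  89  89  89  88  88  88  87  81  83  81  88  89  90  90  90  91  92  92  89  88  87  94 126 120 104 106  89
272  90  90  89  90  89  88  89  88  89  89  89  90  87  87  87  89  91  91  93  93  94  94  94  92  91  87  93 127 126 126 127 122
273  90  91  90  89  89  88  89  91  91  91  92  90  90  90  90  92  93  92  93  93  96  95  94  91  90  95 123 126 125 126 124 122
274  86  87  88  87  87  89  90  93  92  93  95  95  93  93  94  96  95  93  94  92  95  94  93  91  87  95 126 126 125 123 121 119
275  87  86  86  87  86  87  88  90  92  92  90  91  93  92  92  93  95  92  89  90  91  92  92  90  91  97 129 126 126 124 124 122
```

```bash
python3 - <<'E'
from h import *
o=get_obs();P=o["tool_pos"];R=Ro.from_rotvec(o["tool_rot"]);print(P,o["contact_force"],o["wrist_torque"])
for n in("t10","t11"):
    S=cv2.cvtColor(cv2.imread(f"pics/{n}.png"),cv2.COLOR_BGR2HSV)[...,1].astype(float);out=[]
    for c in range(336,380):
        col=S[260:282,c];w=np.clip(np.median(col)-12-col,0,None);out.append((c,round(260+(w*np.arange(22)).sum()/max(w.sum(),1),1),int(w.sum())))
    print(n,out)
# wrist: groove seen? pin columns per row
im=snap("wrist","w11");g=cv2.cvtColor(im,cv2.COLOR_RGB2GRAY)
for r in range(0,60,5): print(r,g[r,296:346:2].tolist())
E
```

```text
[ 0.45265946 -0.15287243  0.0554879 ] [ 0.20335417 -0.56417836 -1.11518287] [-0.01964209  0.06796795  0.04767376]
t10 [(336, np.float64(262.9), 71), (337, np.float64(260.2), 4), (338, np.float64(260.0), 0), (339, np.float64(260.0), 0), (340, np.float64(260.0), 0), (341, np.float64(260.0), 0), (342, np.float64(260.0), 0), (343, np.float64(260.0), 0), (344, np.float64(260.0), 0), (345, np.float64(269.5), 32), (346, np.float64(269.7), 162), (347, np.float64(269.9), 132), (348, np.float64(270.0), 148), (349, np.float64(270.0), 136), (350, np.float64(270.3), 74), (351, np.float64(270.4), 84), (352, np.float64(270.5), 92), (353, np.float64(270.8), 101), (354, np.float64(270.9), 156), (355, np.float64(271.0), 149), (356, np.float64(271.0), 143), (357, np.float64(271.0), 144), (358, np.float64(271.2), 157), (359, np.float64(271.6), 147), (360, np.float64(271.6), 153), (361, np.float64(272.0), 144), (362, np.float64(272.0), 139), (363, np.float64(272.0), 135), (364, np.float64(272.0), 132), (365, np.float64(272.2), 124), (366, np.float64(272.5), 153), (367, np.float64(272.6), 151), (368, np.f
[... 2404 characters left out ...]
101, 102, 101, 100, 99, 97, 89, 88, 94, 109, 127, 143, 150, 163, 183, 194, 164, 145, 118, 96, 88, 48, 45, 61, 72]
35 [97, 100, 103, 104, 101, 100, 87, 85, 97, 106, 125, 142, 154, 163, 184, 195, 159, 145, 117, 97, 84, 49, 46, 54, 70]
40 [97, 99, 101, 99, 99, 100, 86, 86, 95, 108, 125, 143, 151, 159, 188, 194, 161, 144, 114, 98, 86, 47, 32, 44, 48]
45 [99, 100, 99, 100, 101, 99, 86, 85, 94, 109, 124, 140, 148, 163, 187, 192, 161, 145, 114, 94, 85, 45, 41, 28, 30]
50 [99, 99, 98, 101, 102, 100, 91, 87, 92, 109, 127, 140, 148, 163, 186, 191, 161, 144, 113, 97, 93, 94, 75, 58, 61]
55 [100, 98, 99, 102, 104, 102, 90, 84, 93, 108, 125, 140, 149, 164, 186, 192, 161, 142, 113, 93, 96, 92, 92, 90, 91]
```

There is no groove dip any more, so the head and groove are already inside the first bore. I'll restore z and ease onward, watching the forces.

```bash
python3 -m jog '[[0,0,0.2,0,0,0,255],[0.2,0,0.2,0,0,0,255],[0.4,0,0.2,0,0,0,255],[0.6,-0.01,0.2,0,0,0,255]]' |grep -v rot; python3 -m jog '[[0.2,0,0,0,0,0,255],[0.4,0,0,0,0,0,255],[0.6,-0.01,0,0,0,0,255]]' |grep -v rot; python3 go.py .45 -.15 .053 81.1
```

```text
t: 17.63
tool_pos: [0.4535, -0.1466, 0.0533]
contact_force: [-0.2, 0.2, -0.6]
opening: 0.0041
t: 17.88
tool_pos: [0.4544, -0.1404, 0.0533]
contact_force: [0.7, 0.6, -0.6]
opening: 0.0042
t 17.88 pos [ 0.4544 -0.1404  0.0533] yaw 80.47 F [ 0.7  0.6 -0.6] op 0.0042
cm [-1.02 -0.28  0.03] rot [-0.     -0.0011 -0.0109]
```

```bash
for i in 1; do python3 -m jog '[[0.2,0,0,0,0,0,255],[0.4,0,0,0,0,0,255],[0.6,-0.01,0,0,0,0,255],[0.8,-0.01,0,0,0,0,255]]' |grep -v rot; done; python3 -m jog '[[0.2,0,0,0,0,0,255],[0.4,0,0,0,0,0,255],[0.6,-0.01,0,0,0,0,255],[0.8,-0.01,0,0,0,0,255]]' |grep -v rot
```

```text
t: 18.22
tool_pos: [0.4557, -0.1323, 0.0533]
contact_force: [-0.9, 0.5, -0.5]
opening: 0.0044
t: 18.55
tool_pos: [0.4569, -0.1242, 0.0534]
contact_force: [-0.5, 0.3, -0.1]
opening: 0.0041
```

```bash
python3 -m jog '[[0.2,0,0,0,0,0,255],[0.4,0,0,0,0,0,255],[0.6,-0.01,0,0,0,0,255]]' |grep -v rot; python3 go.py .45 -.15 .053 81.1
```

```text
t: 18.8
tool_pos: [0.4578, -0.1181, 0.0534]
contact_force: [-0.3, 0.3, -0.6]
opening: 0.0047
t 18.8 pos [ 0.4578 -0.1181  0.0534] yaw 80.48 F [-0.3  0.3 -0.6] op 0.0047
cm [-3.28 -0.25  0.03] rot [-0.     -0.001  -0.0108]
```

```bash
python3 -m jog '[[0.2,0,0,0,0,0,255],[0.4,-0.01,0,0,0,0,255],[0.6,-0.01,0,0,0,0,255],[0.8,-0.01,0,0,0,0,255]]' |grep -v rot;python3 -m jog '[[0.2,0,0,0,0,0,255],[0.4,-0.01,0,0,0,0,255],[0.6,-0.01,0,0,0,0,255],[0.8,-0.01,0,0,0,0,255]]' |grep -v rot; python3 -m jog '[[0.2,0,0,0,0,0,255],[0.4,-0.01,0,0,0,0,255],[0.6,-0.01,0,0,0,0,255],[0.8,-0.01,0,0,0,0,255]]' |grep -v rot
```

```text
t: 19.13
tool_pos: [0.4591, -0.11, 0.0533]
contact_force: [-0.0, -0.7, -1.0]
opening: 0.0042
t: 19.47
tool_pos: [0.4604, -0.1018, 0.0534]
contact_force: [-0.3, -0.8, -0.4]
opening: 0.0042
t: 19.8
tool_pos: [0.4616, -0.0937, 0.0534]
contact_force: [-0.2, -0.6, -0.6]
opening: 0.0042
```

```bash
python3 -m jog '[[0.2,0,0,0,0,0,255],[0.4,-0.01,0,0,0,0,255],[0.6,-0.01,0,0,0,0,255],[0.8,-0.01,0,0,0,0,255]]' |grep -v rot;python3 -m jog '[[0.2,0,0,0,0,0,255],[0.4,-0.01,0,0,0,0,255],[0.6,-0.01,0,0,0,0,255],[0.8,-0.01,0,0,0,0,255]]' |grep -v rot; python3 -m jog '[[0.2,0,0,0,0,0,255],[0.4,-0.01,0,0,0,0,255],[0.6,-0.01,0,0,0,0,255],[0.8,-0.01,0,0,0,0,255]]' |grep -v rot
```

```text
t: 20.13
tool_pos: [0.4628, -0.0856, 0.0534]
contact_force: [-0.6, 1.0, -0.6]
opening: 0.0044
t: 20.47
tool_pos: [0.4641, -0.0775, 0.0534]
contact_force: [0.2, -0.2, -1.4]
opening: 0.0044
t: 20.8
tool_pos: [0.4654, -0.0694, 0.0534]
contact_force: [-0.6, 1.0, -1.0]
opening: 0.0044
```

```bash
python3 -m jog '[[0.2,0,0,0,0,0,255],[0.4,-0.01,0,0,0,0,255],[0.6,-0.01,0,0,0,0,255],[0.8,-0.01,0,0,0,0,255]]' |grep -v rot;python3 -m jog '[[0.2,0,0,0,0,0,255],[0.4,-0.01,0,0,0,0,255],[0.6,-0.01,0,0,0,0,255]]' |grep -v rot; python3 - <<'E'
from h import *
o=get_obs();P=o["tool_pos"];R=Ro.from_rotvec(o["tool_rot"])
im=snap("wrist","w12");g=cv2.cvtColor(im,cv2.COLOR_RGB2GRAY);t=snap("top","t12")
for r in range(120,300,8): print(r,g[r,296:348:3].tolist())
print(proj("wrist",P+R.apply(np.array([[-16.3,0,-31],[11,0,-31],[14.5,0,-31],[20,0,-31]])/1000)))
E
```

```text
t: 21.13
tool_pos: [0.4666, -0.0613, 0.0534]
contact_force: [-0.3, -0.8, -0.8]
opening: 0.0044
t: 21.38
tool_pos: [0.4676, -0.0552, 0.0535]
contact_force: [0.5, -0.3, -0.3]
opening: 0.0045
120 [90, 98, 104, 111, 119, 128, 141, 152, 160, 167, 180, 191, 208, 210, 198, 176, 142, 74]
128 [86, 93, 101, 113, 121, 132, 143, 152, 159, 170, 182, 190, 201, 206, 192, 173, 144, 77]
136 [89, 100, 105, 114, 120, 134, 141, 150, 158, 166, 179, 186, 193, 201, 184, 172, 142, 74]
144 [90, 100, 104, 115, 122, 134, 144, 153, 160, 169, 176, 178, 188, 189, 178, 168, 141, 78]
152 [91, 98, 110, 117, 126, 134, 144, 152, 160, 167, 174, 172, 181, 185, 174, 166, 139, 76]
160 [105, 102, 108, 116, 123, 131, 145, 150, 160, 161, 166, 167, 171, 174, 166, 155, 128, 104]
168 [120, 117, 99, 97, 88, 96, 116, 142, 160, 176, 179, 147, 93, 94, 78, 57, 101, 112]
176 [87, 98, 103, 113, 120, 133, 142, 152, 160, 170, 181, 188, 166, 155, 154, 159, 159, 159]
184 [89, 96, 102, 107, 117, 125, 135, 145, 156, 163, 171, 177, 165, 158, 155, 154, 159, 160]
192 [89, 96, 100, 109, 120, 130, 137, 148, 154, 166, 174, 178, 164, 156, 158, 156
[... 635 characters left out ...]
78, 176, 168, 109, 94]
256 [123, 92, 101, 102, 112, 123, 131, 140, 150, 157, 161, 163, 172, 176, 173, 168, 109, 100]
264 [124, 95, 98, 107, 114, 120, 136, 142, 152, 159, 162, 166, 173, 175, 172, 166, 109, 99]
272 [175, 119, 96, 106, 115, 125, 134, 142, 154, 158, 162, 163, 172, 174, 170, 160, 81, 101]
280 [175, 127, 98, 107, 115, 128, 136, 144, 154, 159, 165, 163, 171, 175, 170, 157, 79, 99]
288 [176, 175, 135, 111, 119, 129, 138, 147, 155, 164, 172, 170, 173, 171, 167, 161, 164, 171]
296 [176, 164, 123, 120, 123, 101, 106, 142, 173, 185, 183, 156, 126, 122, 124, 143, 171, 170]
[[322.64303724 355.040529  ]
 [322.72670508 299.21785562]
 [322.73772039 291.52629387]
 [322.75514616 279.18044649]]
```

The pin shows in both hinge gaps (rows 168 and 232) and the mouth is at row 292, so it runs through the knuckles. I'll re-grip on the bend and leg for the last 27 mm.

```bash
python3 -m jog '[[0,0,0,0,0,0,190],[0,0,0,0,0,0,190],[0,0,0,0,0,0,190],[-1,0.01,0,0,0,0,190],[-2,0.02,0,0,0,0,190],[-2.5,0.03,0,0,0,0,190],[-2.5,0.03,0,0,0,0,190]]' 100|grep -v rot; python3 -m jog '[[0,0,0,0,0,0,230],[0,0,0,0,0,0,255],[0,0,0,0,0,0,255],[0,0,0,0,0,0,255]]'|grep -v rot;python3 - <<'E'
from h import *
im=snap("wrist","w13");g=cv2.cvtColor(im,cv2.COLOR_RGB2GRAY)
for r in range(180,300,8): print(r,g[r,296:348:3].tolist())
E
```

```text
t: 22.07
tool_pos: [0.4637, -0.0812, 0.0536]
contact_force: [0.8, -0.3, 0.2]
opening: 0.022
t: 22.4
tool_pos: [0.4637, -0.0811, 0.0535]
contact_force: [-0.2, -0.0, -0.9]
opening: -0.0001
180 [86, 92, 98, 100, 108, 119, 127, 137, 146, 152, 158, 163, 177, 177, 169, 159, 104, 87]
188 [87, 90, 96, 101, 108, 117, 127, 139, 145, 153, 158, 165, 175, 176, 165, 159, 101, 89]
196 [94, 92, 94, 104, 110, 120, 131, 139, 146, 151, 156, 163, 171, 169, 166, 154, 100, 87]
204 [94, 89, 96, 105, 113, 121, 129, 137, 147, 153, 160, 163, 168, 169, 163, 150, 98, 92]
212 [98, 89, 99, 107, 114, 126, 134, 139, 145, 155, 157, 158, 167, 165, 159, 150, 75, 90]
220 [106, 90, 99, 108, 116, 125, 132, 142, 149, 154, 157, 156, 164, 167, 159, 151, 97, 102]
228 [155, 160, 137, 125, 140, 101, 101, 116, 126, 142, 152, 149, 153, 155, 159, 163, 130, 138]
236 [167, 164, 169, 168, 166, 115, 97, 124, 146, 155, 162, 155, 163, 167, 166, 167, 167, 165]
244 [168, 164, 167, 167, 166, 115, 96, 124, 146, 158, 161, 155, 159, 160, 159, 160, 160, 162]
252 [166, 163, 166, 163, 166, 122, 97, 124, 143, 159, 163, 155, 153, 153, 153, 156, 158, 162]
260 [168, 166, 165, 163, 138, 79, 94, 123, 143, 155, 163, 156, 157, 158, 159, 159, 164, 162]
268 [167, 166, 166, 166, 154, 84, 95, 121, 145, 157, 164, 156, 161, 166, 163, 169, 170, 172]
276 [165, 164, 164, 164, 165, 97, 95, 122, 141, 156, 161, 155, 166, 167, 166, 164, 168, 171]
284 [168, 170, 164, 166, 167, 130, 94, 119, 141, 154, 161, 157, 163, 168, 163, 162, 171, 176]
292 [171, 171, 169, 166, 170, 170, 110, 112, 136, 150, 153, 149, 166, 168, 165, 164, 166, 171]
```

The jaws shut without holding anything, so the bend is ahead of the pads. I'll check where the bend ends in view; closed fingers right behind it can simply push it home.

```bash
python3 - <<'E'
from h import *
o=get_obs();P=o["tool_pos"];R=Ro.from_rotvec(o["tool_rot"])
g=cv2.cvtColor(cv2.imread("pics/w13.png"),cv2.COLOR_BGR2GRAY)
for r in range(280,352,4): print(r,g[r,290:356:3].tolist())
X=[[x,0,-31] for x in(-11,0,6,10,14,20,40)]
print(proj("wrist",P+R.apply(np.array(X)/1000)).round(1).tolist())
print(np.round(proj("top",P+R.apply(np.array(X)/1000)),1).tolist())
E
```

```text
280 [167, 166, 165, 164, 164, 165, 167, 115, 94, 122, 142, 156, 161, 155, 164, 165, 164, 163, 168, 173, 172, 169]
284 [169, 170, 168, 170, 164, 166, 167, 130, 94, 119, 141, 154, 161, 157, 163, 168, 163, 162, 171, 176, 175, 175]
288 [169, 166, 172, 169, 167, 166, 169, 151, 96, 115, 142, 154, 164, 157, 167, 168, 163, 163, 169, 174, 174, 173]
292 [169, 170, 171, 171, 169, 166, 170, 170, 110, 112, 136, 150, 153, 149, 166, 168, 165, 164, 166, 171, 170, 172]
296 [172, 170, 168, 173, 169, 144, 126, 132, 125, 81, 89, 96, 111, 124, 125, 134, 162, 166, 164, 167, 165, 168]
300 [169, 169, 172, 175, 175, 127, 109, 105, 106, 62, 26, 35, 99, 92, 98, 109, 162, 164, 163, 162, 164, 169]
304 [168, 168, 172, 173, 170, 119, 104, 106, 107, 62, 20, 35, 107, 109, 110, 112, 152, 158, 158, 158, 156, 161]
308 [156, 97, 90, 89, 92, 106, 108, 106, 100, 54, 23, 36, 107, 106, 106, 104, 91, 83, 80, 84, 135, 157]
312 [51, 22, 24, 25, 38, 105, 101, 93, 100, 51, 27, 32, 100, 107, 105, 103, 61, 24, 23, 33, 38, 124]
316 [18, 23, 24, 19, 38, 102, 97, 99, 105, 51, 26, 33, 99, 108, 106, 105, 73, 25, 20, 21, 15, 51]
320 [26
[... 309 characters left out ...]
 28, 84, 105, 107, 104, 93, 37, 29, 27, 95, 106, 107, 106, 100, 33, 26, 27, 28, 29]
336 [26, 23, 27, 24, 92, 106, 98, 86, 91, 38, 22, 26, 97, 106, 106, 107, 104, 37, 31, 24, 31, 28]
340 [22, 22, 21, 30, 94, 89, 89, 89, 88, 30, 27, 27, 96, 105, 107, 108, 106, 43, 30, 30, 23, 25]
344 [25, 27, 21, 24, 80, 115, 111, 104, 101, 36, 26, 33, 111, 123, 117, 98, 92, 37, 32, 27, 22, 22]
348 [24, 21, 19, 28, 25, 29, 32, 79, 106, 40, 35, 34, 115, 100, 40, 23, 22, 26, 24, 25, 25, 28]
[[322.6, 344.5], [322.6, 322.3], [322.6, 309.7], [322.6, 301.1], [322.6, 292.3], [322.6, 278.9], [322.7, 231.2]]
[[357.6, 271.0], [353.0, 270.3], [350.5, 269.9], [348.9, 269.6], [347.2, 269.3], [344.7, 269.0], [336.5, 267.6]]
```

The bend's end face lies right at the closed pads (row 295), about 20 mm short of home. I'll push it on with the closed fingers in small steps.

```bash
for i in 1; do python3 -m jog '[[0.2,0,0,0,0,0,255],[0.4,0,0,0,0,0,255],[0.6,-0.01,0,0,0,0,255]]' |grep -v rot; done; python3 -m jog '[[0.2,0,0,0,0,0,255],[0.3,0,0,0,0,0,255]]' |grep -v rot
```

```text
t: 22.7
tool_pos: [0.4646, -0.0748, 0.0535]
contact_force: [-0.9, 1.0, -0.3]
opening: -0.0002
t: 22.87
tool_pos: [0.4651, -0.0715, 0.0535]
contact_force: [-0.4, -1.0, -0.7]
opening: -0.0002
```

```bash
python3 -m jog '[[0.15,0,0,0,0,0,255],[0.3,0,0,0,0,0,255]]' |grep -v rot;  python3 - <<'E'
from h import *
g=cv2.cvtColor(snap("wrist","w14"),cv2.COLOR_RGB2GRAY)
for r in range(228,308,6): print(r,g[r,290:356:3].tolist())
E
```

```text
t: 23.03
tool_pos: [0.4655, -0.069, 0.0534]
contact_force: [-0.4, -5.2, 0.1]
opening: 0.0005
228 [124, 120, 108, 88, 97, 104, 112, 122, 132, 142, 148, 156, 161, 165, 170, 174, 165, 159, 107, 94, 107, 108]
234 [122, 121, 112, 92, 95, 105, 116, 123, 133, 144, 148, 156, 159, 161, 168, 171, 166, 155, 88, 97, 107, 104]
240 [120, 119, 112, 86, 97, 104, 115, 123, 132, 141, 148, 155, 161, 162, 168, 171, 164, 154, 74, 96, 109, 105]
246 [127, 139, 137, 91, 101, 108, 117, 124, 137, 144, 149, 156, 158, 162, 167, 169, 164, 154, 77, 98, 116, 116]
252 [167, 168, 168, 121, 99, 109, 117, 125, 134, 144, 150, 154, 157, 160, 166, 168, 162, 154, 135, 158, 159, 159]
258 [171, 169, 169, 168, 169, 160, 140, 116, 128, 140, 148, 153, 154, 156, 160, 163, 168, 167, 165, 168, 164, 164]
264 [171, 170, 171, 172, 169, 169, 155, 84, 99, 125, 147, 160, 168, 160, 160, 161, 162, 162, 164, 166, 167, 166]
270 [172, 170, 168, 168, 169, 169, 162, 85, 100, 126, 149, 161, 165, 158, 157, 157, 160, 158, 164, 166, 169, 167]
276 [170, 173, 169, 172, 166, 170, 166, 100, 96, 126, 148, 159, 165, 157, 161, 160, 163, 167, 166, 166, 162, 163]
282 [170, 170, 170, 170, 171, 168, 168, 116, 97, 123, 145, 159, 163, 160, 162, 168, 170, 170, 172, 172, 171, 169]
288 [172, 173, 170, 169, 166, 173, 171, 131, 100, 123, 144, 160, 166, 158, 169, 170, 168, 170, 174, 178, 178, 174]
294 [173, 170, 169, 169, 168, 167, 166, 155, 100, 122, 146, 158, 163, 159, 168, 169, 168, 169, 173, 174, 177, 173]
300 [174, 173, 174, 171, 168, 130, 112, 111, 104, 79, 93, 105, 115, 107, 105, 115, 166, 172, 174, 178, 181, 177]
306 [171, 168, 165, 167, 164, 117, 109, 108, 111, 63, 21, 36, 108, 108, 107, 112, 154, 162, 165, 170, 176, 178]
```

```bash
python3 -m jog '[[0.15,0,0,0,0,0,255],[0.3,0,0,0,0,0,255]]' |grep -v rot;python3 -m jog '[[0.1,0,0,0,0,0,255],[0.2,0,0,0,0,0,255]]' |grep -v rot; python3 -m jog '[[0.1,0,0,0,0,0,255],[0.2,0,0,0,0,0,255]]' |grep -v rot
```

```text
t: 23.25
tool_pos: [0.4661, -0.0661, 0.0535]
contact_force: [-0.2, -3.7, -0.1]
opening: 0.0
t: 23.42
tool_pos: [0.4664, -0.0643, 0.0535]
contact_force: [-0.6, -3.8, 0.1]
opening: -0.0002
t: 23.58
tool_pos: [0.4668, -0.0624, 0.0536]
contact_force: [-1.4, -3.9, 0.4]
opening: 0.0001
```

```bash
python3 -m jog '[[0.1,0,0,0,0,0,255],[0.2,0,0,0,0,0,255]]' |grep -v rot;python3 -m jog '[[0.1,0,0,0,0,0,255],[0.15,0,0,0,0,0,255]]' |grep -v rot; python3 - <<'E'
from h import *
g=cv2.cvtColor(snap("wrist","w15"),cv2.COLOR_RGB2GRAY)
for r in range(252,312,5): print(r,g[r,290:356:3].tolist())
E
```

```text
t: 23.75
tool_pos: [0.4672, -0.0604, 0.0536]
contact_force: [0.1, -3.8, -0.5]
opening: -0.0001
t: 23.92
tool_pos: [0.4675, -0.0587, 0.0536]
contact_force: [-0.4, -2.9, 0.6]
opening: 0.0001
252 [123, 127, 114, 91, 97, 106, 115, 127, 133, 144, 157, 158, 163, 165, 175, 172, 170, 146, 76, 103, 117, 91]
257 [121, 120, 113, 90, 98, 107, 116, 127, 137, 148, 153, 160, 162, 165, 174, 171, 170, 144, 76, 103, 112, 91]
262 [149, 163, 152, 95, 101, 106, 115, 125, 134, 145, 155, 162, 160, 164, 170, 172, 166, 145, 75, 107, 113, 94]
267 [173, 170, 161, 92, 100, 111, 117, 131, 136, 145, 153, 157, 163, 167, 170, 170, 166, 140, 76, 103, 116, 85]
272 [172, 173, 165, 95, 102, 112, 120, 130, 140, 145, 151, 158, 163, 164, 170, 170, 163, 142, 80, 108, 163, 108]
277 [175, 175, 175, 143, 103, 109, 120, 132, 137, 148, 155, 159, 162, 163, 170, 171, 165, 147, 156, 165, 167, 139]
282 [178, 176, 175, 174, 162, 134, 125, 131, 139, 148, 155, 161, 160, 162, 172, 164, 159, 166, 166, 170, 168, 172]
287 [177, 176, 171, 175, 173, 169, 172, 133, 100, 126, 150, 161, 169, 159, 162, 162, 164, 166, 169, 169, 169, 168]
292 [173, 177, 173, 173, 173, 172, 173, 154, 97, 125, 150, 163, 172, 163, 165, 166, 167, 169, 171, 169, 166, 163]
297 [174, 175, 176, 173, 175, 129, 104, 103, 96, 115, 137, 154, 151, 125, 115, 122, 171, 175, 177, 175, 176, 172]
302 [176, 175, 172, 172, 172, 125, 101, 97, 114, 63, 30, 42, 110, 112, 112, 116, 164, 175, 177, 181, 180, 176]
307 [173, 144, 140, 140, 139, 113, 111, 112, 110, 63, 23, 37, 111, 102, 101, 110, 134, 142, 144, 146, 173, 177]
```

```bash
python3 -m jog '[[0.1,0,0,0,0,0,255],[0.15,0,0,0,0,0,255]]' |grep -v rot;python3 -m jog '[[0.1,0,0,0,0,0,255],[0.15,0,0,0,0,0,255]]' |grep -v rot;
```

```text
t: 24.13
tool_pos: [0.4678, -0.0569, 0.0537]
contact_force: [0.3, -1.4, -0.3]
opening: -0.0002
t: 24.3
tool_pos: [0.4681, -0.0553, 0.0537]
contact_force: [0.3, -4.2, 1.1]
opening: 0.0001
```

```bash
python3 -m jog '[[0.1,0,0,0,0,0,255],[0.1,0,0,0,0,0,255]]' |grep -v rot;python3 -m jog '[[0.1,0,0,0,0,0,255],[0.15,0,0,0,0,0,255]]' |grep -v rot; python3 - <<'E'
from h import *
g=cv2.cvtColor(snap("wrist","w16"),cv2.COLOR_RGB2GRAY)
for r in range(272,316,4): print(r,g[r,290:356:3].tolist())
E
```

```text
t: 24.47
tool_pos: [0.4681, -0.0551, 0.0538]
contact_force: [-1.6, -5.2, 0.0]
opening: 0.0005
t: 24.63
tool_pos: [0.4682, -0.055, 0.0538]
contact_force: [-2.3, -9.6, 0.1]
opening: -0.0
272 [174, 171, 162, 94, 100, 111, 118, 128, 141, 146, 156, 161, 163, 169, 173, 170, 164, 140, 83, 109, 117, 92]
276 [173, 172, 161, 95, 100, 112, 119, 129, 139, 149, 157, 158, 162, 169, 174, 171, 167, 142, 82, 108, 118, 93]
280 [173, 174, 166, 93, 102, 115, 118, 129, 140, 150, 157, 159, 162, 166, 174, 172, 166, 141, 79, 113, 157, 98]
284 [176, 176, 177, 114, 103, 111, 120, 131, 141, 148, 156, 163, 163, 166, 175, 174, 164, 139, 116, 132, 167, 118]
288 [177, 175, 176, 160, 106, 116, 124, 132, 140, 150, 156, 160, 164, 169, 170, 169, 162, 158, 166, 172, 175, 158]
292 [178, 175, 175, 177, 172, 152, 133, 132, 140, 151, 159, 164, 161, 165, 169, 162, 163, 167, 170, 173, 170, 170]
296 [176, 176, 175, 175, 174, 142, 126, 125, 95, 124, 146, 161, 163, 143, 128, 136, 170, 171, 173, 169, 169, 165]
300 [175, 175, 176, 177, 174, 130, 96, 99, 109, 87, 112, 120, 122, 114, 114, 117, 172, 178, 179, 176, 174, 171]
304 [176, 173, 179, 175, 175, 124, 107, 110, 113, 64, 23, 37, 112, 111, 108, 114, 167, 179, 179, 179, 180, 176]
308 [167, 103, 94, 93, 93, 109, 114, 110, 111, 63, 24, 36, 108, 102, 102, 113, 98, 99, 98, 99, 159, 176]
312 [57, 26, 23, 32, 40, 112, 112, 112, 111, 54, 26, 32, 107, 112, 110, 114, 68, 32, 29, 28, 44, 143]
```

Force is rising at a hard stop. I'll verify the pin's true position from the tip end in the top view, before and now.

```bash
python3 - <<'E'
from h import *
t=snap("top","t16");a=np.array([np.cos(np.radians(81.1)),np.sin(np.radians(81.1)),0]);mid=np.array([.480,.0215,.084])
X=[mid+k*a for k in(.06,.071,.075,.084,-.06,-.064,-.068)]
print(proj("top",X).round(1).tolist())
for n in("t10","t12","t16"):
    g=cv2.cvtColor(cv2.imread(f"pics/{n}.png"),cv2.COLOR_BGR2GRAY);print(n)
    for r in range(254,265): print(r,g[r,266:292].tolist())
print("bend side")
g=cv2.cvtColor(t,cv2.COLOR_RGB2GRAY)
for r in range(262,276): print(r,g[r,328:352].tolist())
E
```

```text
[[285.4, 260.3], [280.9, 259.6], [279.2, 259.4], [275.5, 258.9], [334.8, 267.5], [336.5, 267.8], [338.2, 268.0]]
t10
254 [136, 137, 138, 141, 143, 132, 132, 129, 122, 118, 115, 120, 125, 128, 129, 128, 127, 128, 130, 130, 123, 142, 157, 144, 144, 145]
255 [138, 136, 140, 145, 146, 144, 131, 123, 106, 96, 95, 104, 117, 123, 128, 129, 129, 129, 129, 129, 130, 132, 103, 91, 103, 108]
256 [140, 142, 144, 144, 145, 135, 131, 120, 97, 88, 87, 97, 110, 119, 129, 128, 128, 129, 128, 123, 118, 103, 88, 85, 92, 105]
257 [141, 136, 135, 142, 136, 133, 130, 121, 100, 91, 93, 101, 110, 120, 114, 109, 119, 120, 130, 131, 154, 153, 143, 135, 130, 88]
258 [141, 133, 132, 131, 132, 133, 131, 127, 116, 112, 112, 116, 122, 126, 110, 81, 80, 77, 78, 101, 168, 173, 173, 168, 164, 152]
259 [142, 132, 130, 129, 131, 133, 132, 130, 126, 123, 124, 123, 129, 129, 99, 77, 67, 66, 60, 91, 155, 158, 160, 162, 163, 160]
260 [130, 128, 128, 129, 130, 130, 134, 134, 129, 128, 127, 129, 131, 130, 81, 75, 68, 67, 62, 86, 140, 140, 141, 142, 145, 147]
261 [139, 139, 138, 139, 130, 131, 133, 134, 132, 130, 128, 130, 13
[... 4064 characters left out ...]
, 45, 45, 46, 47, 46, 47, 44, 47, 46, 46, 46, 46, 45, 47, 46, 46, 46, 45, 45, 47, 46]
270 [47, 38, 42, 41, 43, 43, 42, 46, 44, 46, 44, 45, 44, 44, 46, 47, 46, 45, 44, 46, 46, 48, 45, 46]
271 [96, 28, 33, 48, 51, 39, 43, 41, 43, 41, 43, 42, 44, 44, 45, 43, 44, 46, 43, 46, 46, 45, 48, 47]
272 [102, 54, 26, 42, 65, 58, 39, 40, 38, 40, 41, 41, 41, 43, 42, 44, 42, 45, 46, 44, 44, 42, 45, 43]
273 [106, 100, 58, 28, 41, 61, 63, 44, 41, 47, 44, 39, 39, 40, 41, 39, 41, 42, 43, 44, 42, 45, 43, 42]
274 [108, 109, 103, 58, 27, 38, 52, 63, 53, 45, 37, 45, 54, 54, 42, 39, 41, 39, 41, 41, 41, 42, 40, 40]
275 [104, 105, 106, 98, 56, 26, 33, 44, 57, 66, 53, 41, 44, 40, 39, 39, 42, 41, 40, 35, 38, 39, 39, 37]
```

The tip now shows at top column 276, against 275.5–276 predicted for home, with the head and groove past the keeper. The force first dropped (the snap) and then met a hard stop. One gentle seating push, then I'll back off.

```bash
python3 -m jog '[[0.1,0,0,0,0,0,255],[0.2,0,0,0,0,0,255],[0.25,0,0,0,0,0,255]]' |grep -v rot; python3 -m jog '[[-0.5,0,0,0,0,0,255],[-1.5,0,0,0,0,0,255],[-3.5,0,0,0,0,0,255],[-6,0,0,0,0,0,255],[-8,0,-2,0,0,0,255],[-8,0,-8,0,0,0,255],[-8,0,-10,0,0,0,255]]' |grep -v rot; python3 - <<'E'
from h import *
t=snap("top","t17");s=snap("side","s17")
g=cv2.cvtColor(t,cv2.COLOR_RGB2GRAY)
for r in range(256,262): print(r,g[r,272:290].tolist())
print("bend")
for r in range(264,274): print(r,g[r,328:348].tolist())
# bystanders & lid vs start
for n,a,b in(("top","top0","t17"),("side","side0","s17")):
    d=cv2.absdiff(cv2.imread(f"pics/{a}.png"),cv2.imread(f"pics/{b}.png")).sum(2)
    B={"top":dict(pliers=(180,220,365,442),hammer=(150,200,333,462),tape=(162,198,230,262)),"side":dict(pliers=(310,392,348,400),hammer=(280,425,380,465),tape=(203,240,376,412))}[n]
    for k,(r0,r1,c0,c1) in B.items(): print(n,k,(d[r0:r1,c0:c1]>90).mean().round(3))
E
```

```text
t: 24.98
tool_pos: [0.4683, -0.0549, 0.0539]
contact_force: [-2.5, -12.8, -0.0]
opening: -0.0004
t: 25.57
tool_pos: [0.4539, -0.1328, 0.1547]
contact_force: [0.9, 0.3, 0.2]
opening: 0.0002
256 [130, 120, 96, 87, 86, 95, 108, 119, 128, 128, 128, 128, 128, 124, 118, 96, 80, 80]
257 [130, 120, 99, 93, 119, 130, 113, 116, 109, 107, 115, 116, 127, 129, 150, 146, 136, 130]
258 [131, 127, 116, 114, 134, 143, 146, 145, 80, 78, 63, 71, 106, 115, 158, 165, 166, 161]
259 [132, 130, 124, 111, 106, 113, 124, 129, 123, 155, 146, 152, 157, 149, 142, 149, 151, 153]
260 [133, 133, 129, 126, 111, 92, 98, 92, 79, 92, 100, 105, 124, 129, 124, 129, 131, 133]
261 [134, 133, 131, 130, 127, 126, 127, 123, 79, 64, 50, 60, 80, 89, 108, 111, 115, 120]
bend
264 [164, 160, 157, 151, 139, 134, 129, 121, 64, 102, 99, 99, 98, 98, 98, 98, 100, 100, 108, 141]
265 [147, 149, 151, 151, 147, 144, 138, 105, 60, 86, 94, 93, 96, 95, 95, 95, 95, 97, 107, 137]
266 [132, 133, 134, 136, 138, 139, 135, 111, 152, 116, 87, 93, 96, 95, 95, 98, 100, 102, 111, 142]
267 [114, 119, 122, 124, 124, 127, 124, 101, 145, 130, 95, 96, 96, 96, 98, 101, 104, 105, 115, 146]
268 [96, 98, 103, 107, 111, 115, 113, 90, 104, 103, 80, 100, 97, 98, 100, 101, 102, 101, 110, 144]
269 [86, 88, 89, 91, 96, 101, 100, 69, 74, 75, 91, 103, 102, 101, 101, 102, 100, 99, 108, 143]
270 [81, 78, 80, 80, 84, 86, 87, 78, 68, 66, 95, 104, 105, 105, 105, 103, 103, 102, 112, 146]
271 [92, 90, 90, 91, 84, 83, 84, 101, 86, 78, 105, 106, 107, 107, 107, 106, 104, 104, 112, 143]
272 [93, 92, 92, 91, 91, 90, 92, 106, 103, 103, 108, 109, 109, 109, 110, 107, 107, 102, 110, 138]
273 [104, 106, 106, 106, 104, 105, 106, 107, 108, 108, 108, 108, 111, 111, 109, 108, 106, 109, 136, 115]
top pliers 0.007
top hammer 0.0
top tape 0.0
side pliers 0.0
side hammer 0.0
side tape 0.0
```

The pin is home: no spring-back after release, and about 6–7 mm or less of the bend stands outside the mouth, against 8 mm given. The bystanders are unchanged in both views, so I'll hand in.

```bash
python3 -c "
from station import *
o=get_obs();print(o['t'],o['contact_force']);print(finish_job())"
```

```text
25.6667 [-0.54207481  0.33554754  0.92968494]
the job is handed in; nothing more can be done
None
```

The lid is back on the chest and the pin is through all five knuckles, with its bend against the end knuckle. I handed the job in at 25.7 s with the gripper clear of everything.

**What I did**
- I placed the lid by its grip rail. It seated at the expected height with only a few newtons on the wrist.
- I eased the pin in from the end away from the keeper with about 1 N or less on the wrist, so I felt no resistance at any knuckle. I then pushed the bend home with closed fingers at 3 to 5 N.
- The push dropped to 1.4 N (I took this as the keeper snapping in), then met a firm stop; a last seating push read 12.8 N.

**Last checks**
- **Pin:** in the top camera the tip is within about 1 mm of its home position. The head and groove are past the hinge end, and the pin did not spring back after release.
- **Pliers, hammer and tape measure:** comparing the first and last pictures shows no change to any of them.

**What failed or disagreed**
- The first two tries at gripping the lid missed, because the fingertips sit about 20 mm behind the given TCP, not 8 mm ahead of it. I worked around this from the images.
- The first attempt to grip the bend closed on nothing, so I pushed instead.
- I typed one move with the wrong sign, which swung the pin about 6 cm sideways in the air without touching anything.
- I could not see the keeper directly. That it snapped in rests on the force drop and the groove's position.
- After the pin went in I did not re-check that the lid is flat. It was flat in the last picture I viewed, taken before the pin went in.

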